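Put HPLC columns away in their length rows, sealed between sprung end caps

TASK

Put the three loose HPLC columns away in the storage rack, each in the free place of the row for its own length, next to the column that already lies there, and leave the beaker, the vial and the timer where they are. To get one in, hold it tilted, enter its lower end in the place's sprung end cap, push the cap back against its spring until it just stops, swing the other end down into the open saddle and let go, so that the spring keeps the column sealed tight between cap and back stop. Feel your way and never ram a column against the rack: a knock spoils its packing.

Things in the scene. Friction and masses are not known exactly. Their poses are not given: they have to be found in the camera images.
- column_short: Loose short HPLC column, 100 mm long over all: steel tube 14 mm thick with white label and blue band; each end has a hexagon nut (18 mm across flats, 13 mm long), then a round dark nose 16 mm thick, 10 mm long. 70 to 200 g. The three differ in length only; both ends are alike. Origin: middle of its axis (9 mm above the bench as it lies), x along the axis.
- column_middle: Loose middle HPLC column, 120 mm long over all: steel tube 14 mm thick with white label and blue band; each end has a hexagon nut (18 mm across flats, 13 mm long), then a round dark nose 16 mm thick, 10 mm long. 70 to 200 g. The three differ in length only; both ends are alike. Origin: middle of its axis (9 mm above the bench as it lies), x along the axis.
- column_long: Loose long HPLC column, 140 mm long over all: steel tube 14 mm thick with white label and blue band; each end has a hexagon nut (18 mm across flats, 13 mm long), then a round dark nose 16 mm thick, 10 mm long. 70 to 200 g. The three differ in length only; both ends are alike. Origin: middle of its axis (9 mm above the bench as it lies), x along the axis.
- place_short (a point): Where the middle of the 100 mm column is when home in the short row's free place, the row's left (+y) one (the other, 50 mm beside, holds a fixed column of that length). x: along the column, sprung cap to back stop; z up. Sealing face of the cap: x = -42 mm free, -50 mm with the column home, -56 mm at the hard stop. Back stop face: x = +50 mm. Saddle and cap sizes: see cap_seat_short.
- cap_seat_short (a point): Centre of the free cap's sealing face, 2.5 mm above the home axis; axes as the place's. The cap is a round cup open to +x, 7 mm deep, 21 mm wide inside at the face, 25 mm at the rim (33 mm outside). At the far end an open saddle, 7.5 mm long before the back stop: floor 10.5 mm below this height, 19 mm wide, flaring upward; the back stop's top edge is 4 mm above this height.
- cap_short (a joint): How far the sprung cap of place_short is pushed back (to -x of the place), m: 0 free, 0.008 with the right column home, 0.014 at its hard stop. The spring pushes with 3 N at 0, 5.4 N at 0.008, 7.2 N at the stop; grease damps it (40 N per m/s). A place takes its own length only: a shorter column leaves the cap at 0, a longer one does not go in.
- place_middle (a point): Where the middle of the 120 mm column is when home in the middle row's free place, the row's right (-y) one (the other, 50 mm beside, holds a fixed column of that length). x: along the column, sprung cap to back stop; z up. Sealing face of the cap: x = -52 mm free, -60 mm with the column home, -66 mm at the hard stop. Back stop face: x = +60 mm. Saddle and cap sizes: see cap_seat_middle.
- cap_seat_middle (a point): Centre of the free cap's sealing face, 2.5 mm above the home axis; axes as the place's. The cap is a round cup open to +x, 7 mm deep, 21 mm wide inside at the face, 25 mm at the rim (33 mm outside). At the far end an open saddle, 7.5 mm long before the back stop: floor 10.5 mm below this height, 19 mm wide, flaring upward; the back stop's top edge is 4 mm above this height.
- cap_middle (a joint): How far the sprung cap of place_middle is pushed back (to -x of the place), m: 0 free, 0.008 with the right column home, 0.014 at its hard stop. The spring pushes with 3 N at 0, 5.4 N at 0.008, 7.2 N at the stop; grease damps it (40 N per m/s). A place takes its own length only: a shorter column leaves the cap at 0, a longer one does not go in.
- place_long (a point): Where the middle of the 140 mm column is when home in the long row's free place, the row's left (+y) one (the other, 50 mm beside, holds a fixed column of that length). x: along the column, sprung cap to back stop; z up. Sealing face of the cap: x = -62 mm free, -70 mm with the column home, -76 mm at the hard stop. Back stop face: x = +70 mm. Saddle and cap sizes: see cap_seat_long.
- cap_seat_long (a point): Centre of the free cap's sealing face, 2.5 mm above the home axis; axes as the place's. The cap is a round cup open to +x, 7 mm deep, 21 mm wide inside at the face, 25 mm at the rim (33 mm outside). At the far end an open saddle, 7.5 mm long before the back stop: floor 10.5 mm below this height, 19 mm wide, flaring upward; the back stop's top edge is 4 mm above this height.
- cap_long (a joint): How far the sprung cap of place_long is pushed back (to -x of the place), m: 0 free, 0.008 with the right column home, 0.014 at its hard stop. The spring pushes with 3 N at 0, 5.4 N at 0.008, 7.2 N at the stop; grease damps it (40 N per m/s). A place takes its own length only: a shorter column leaves the cap at 0, a longer one does not go in.
- rack: Storage rack, fixed: white base plate 245 x 330 x 8 mm, on it three grey row plates 98 mm wide, 105 mm apart, two places each; row order varies. Origin: centre of its underside, x from the caps (near the robot) to the saddles. Plates lie 27.5 mm below a home column's axis (41.5 mm over the bench); spring barrels begin 12 mm behind a home column's end, rise to 62 mm.
- row_short: The short row: its grey plate with two spring barrels, caps and saddles, fixed on the rack. Origin at its underside between the two places, level with the cap-side end of the columns at home; x towards the saddles, z up; the free place's axis is at y = 25 mm. Its parts are hard: never press a column on them hard (keep under 30 N).
- row_middle: The middle row: its grey plate with two spring barrels, caps and saddles, fixed on the rack. Origin at its underside between the two places, level with the cap-side end of the columns at home; x towards the saddles, z up; the free place's axis is at y = -25 mm. Its parts are hard: never press a column on them hard (keep under 30 N).
- row_long: The long row: its grey plate with two spring barrels, caps and saddles, fixed on the rack. Origin at its underside between the two places, level with the cap-side end of the columns at home; x towards the saddles, z up; the free place's axis is at y = 25 mm. Its parts are hard: never press a column on them hard (keep under 30 N).
- beaker: Empty clear beaker, 53 mm wide and 71 mm high, bystander, behind the columns and left of a fixed black PC tower 185 mm wide and 392 mm high, an obstacle for the wrist: the tower's front face is 40 mm nearer the robot than the beaker's centre and runs from 80 to 265 mm to the right of it. Origin at the centre of its underside.
- vial: White-capped sample vial, 23 mm wide and 56 mm high, right of the columns; bystander. Origin at the centre of its underside.
- timer: White bench timer, 66 x 66 x 18 mm, between rack and beaker; bystander. Origin at the centre of its underside.

How it is judged:
By the outcome, as a careful person would: the job done as asked, in the order asked, and still so for the second after the job is handed in, with the robot touching nothing.
It also fails if it takes over 72 s, if anything falls off the work surface, if the arm or the gripper's body presses on something with over 40 N, if the wrist force passes 120 N, or if a joint passes its speed limit or range.

ROBOT

A 6-joint arm with a two-finger parallel gripper is mounted at the origin on a cart in front of the work surface, level with it; the furniture and walls round the work are solid. World frame = base frame: x ahead of the robot, y to its left, z up, the work surface at z = 0. Lengths are in mm, angles in rad, forces in N, time in s.
With the tool pointing down it reaches from about 375 to 900 mm from the base axis. Payload 3.1 kg.
Tool frame: the origin (TCP) lies midway between the tips of the shut fingers; the grasp point (between the pads) lies 19 mm behind it; z points along the fingers, y is the line along which they close (so a half turn about z gives the same grasp; the last joint's range is limited). The gripper opens to 87 mm and grips with 3 to 60 N. Pads are 19 mm wide; open, the fingers measure 117 mm over their backs; the gripper's body (75 mm by 190 mm) begins 51 mm behind the grasp point.
Start: joints at [-1.454, 0.527, 1.433, -0, 1.181, -0.178], TCP at [182.214, -597.825, 222.548] pointing down, gripper open.
Joint ranges: [-3.08, 3.08], [-0.75, 2.2], [0.22, 2.44], [-1.43, 4.57], [0, 2.65], [-2.85, 2.85]. Speed limits (rad/s): [2.79, 2.79, 3.14, 3.14, 3.14, 3.14].

INTERFACE

Orientations are given as [roll, pitch, yaw] about the fixed x, y, z axes, in that order (R = Rz(yaw) Ry(pitch) Rx(roll)).
In Python, from plant import sensors, eyes, env gives the robot as it stands. The module is installed in compiled form; this text tells all that it offers.
- The arm moves only by the tool jog_arm, never from a script. Its argument "targets" is a list of rows, each an object of numbers: "ax", "ay", "az": the turn, a rotation vector about the tool's x, y, z in degrees; "tx", "ty", "tz": the shift along the tool's x, y, z in m; "fingers": the opening, from 0 (shut) to 1 (fully open). In form: [{"ax": .., "ay": .., "az": .., "tx": .., "ty": .., "tz": .., "fingers": ..}, ...]. A call has 1 to 10 rows; each row shifts and turns the commanded pose from where the row before left it, along the tool's axes as they then stand; what a row does not reach is not made up. A row lasts 1/10 s, in which the tool goes at most 50 mm and 8.59 degrees, less where a joint would pass 70% of its speed; a pose out of reach is approached as far as the arm can. A call with a gripper value outside its range is refused whole. The fingers move at their own pace and stop on an object; the grip force is fixed at half the most. Time passes only in rows, so rows that do not move let the fingers close. It gives the time, the measured TCP pose, the force, the opening and the grip force at its end, in the units of the state.
- sensors.state(): the state, without advancing time (a new reading comes with each control period).
- eyes.read_camera(name): name is "side" or "top"; returns (picture, depth): 384x512x3 uint8, blue, green, red; 384x512 float32, mm along the optical axis (not along the pixel's ray), 0 where there is no reading.
- eyes.calibration(name): a dict with "camera_matrix" (3x3 intrinsics, pixels), "extrinsics" (4x4, takes a point from world to camera coordinates). Camera axes: x right, y up, looking along -z (the intrinsics and any distortion apply to the point x, -y, -z); pixel columns grow to the right and rows downward; lengths in mm; the calibration is good to about 2 mm. A picture is of the moment at which its call begins. calibration takes no time and is no camera call.
- env.finish_job(): hands the job in; it is judged then, once.
Trained networks look in the newest picture that a camera, given by its name, has taken for a name from the list of things; names that differ only in an ending like _2 or _b are one class to them, and where a whole thing is asked for, a point or a joint stands for the part that bears it (a point fixed in the world has none). Each returns a list of dicts, best first, with "score" (0 to 1); they miss things now and then, are a little off and sometimes report something else, mostly with a low value. They report only what shows in the picture. A call takes as long as a camera call.
- eyes.search_frame(camera, query): "box" ([left, top, right, bottom] in pixels, round what is visible of it).
- eyes.spot_point(camera, query): "uv" ([column, row] in pixels: a listed point, or the origin of a listed thing).
The state is a dict: "time_s": time; "joints": joint angles; "joint_vel": joint speeds; "joint_efforts": joint torques, N m; "position": TCP position; "eef_rot": TCP orientation; "force": force on the tool from outside, world axes, zero at the start; "ft_torque": the same for the moment, N m; "gripper_width": finger opening in mm; "gripper_force": force on a finger pad.
Only numpy, scipy, OpenCV 4.12 (cv2) and the standard library are available. Lean on these libraries where they do the work, as an engineer would, in place of code of your own. Each camera call takes 0.05 s, during which the arm holds its last target. There are 200 camera calls.

## Working session

There is one attempt and no reset: what is moved stays moved. The work goes in short steps, Python scripts to look and compute and a tool call to move; the robot and the scene stay as the last step left them, time stands still between calls to the robot, and variables do not carry over. Pictures are saved under pics/ and viewed, at most 10 in all, crops included, and the job is handed in when it is done.

Besides the shell and the picture viewer there is one more tool, called after "Emit:" in YAML: its name, and indented under it one key for each argument. jog_arm: Moves the arm, as the interface text tells. Its arguments: {"type":"object","properties":{"targets":{"type":"array"}},"required":["targets"]}

```bash
mkdir -p pics
cat > h.py <<'E'
import numpy as np, cv2
from plant import sensors, eyes, env
def cal(c):
    d=eyes.calibration(c); return np.array(d["camera_matrix"]),np.array(d["extrinsics"])
def back(c,u,v,d=None,z=None):
    K,E=cal(c); r=np.array([(u-K[0,2])/K[0,0],-(v-K[1,2])/K[1,1],-1.]); R=E[:3,:3];t=E[:3,3]
    o=-R.T@t; w=R.T@r
    s=d if z is None else (z-o[2])/w[2]
    return o+s*w
E
python3 - <<'E'
from h import *
print(sensors.state())
for c in("top","side"):
    p,d=eyes.read_camera(c); cv2.imwrite(f"pics/{c}0.png",p); np.save(c+"d.npy",d); np.save(c+"p.npy",p)
    print(c,cal(c),eyes.calibration(c).keys())
    for q in("column_short","column_middle","column_long","place_short","place_middle","place_long","cap_seat_short","cap_seat_middle","cap_seat_long","rack","beaker","vial","timer"):
        r=eyes.spot_point(c,q)[:2]
        for k in r:
            u,v=k["uv"]; dd=d[int(min(v,383)),int(min(u,511))]
            print(q,round(k["score"],2),np.round([u,v],1),dd,back(c,u,v,dd).round(1))
E
```

```text
{'time_s': 0.0, 'joints': array([-1.45349509e+00,  5.28474752e-01,  1.43390718e+00, -1.97835411e-05,
        1.18140598e+00, -1.78461304e-01]), 'joint_vel': array([-0.00083948, -0.00086886,  0.00056439,  0.00012063,  0.00062631,
        0.00134088]), 'joint_efforts': array([-4.93935950e-04, -4.40038025e+01, -1.76592493e+01,  6.33941637e-02,
        5.82171441e-02, -1.45616905e-04]), 'position': array([ 182.12613417, -597.1009648 ,  221.56482202]), 'eef_rot': array([-3.13942901e+00, -3.71697123e-04,  2.95769670e-01]), 'force': array([0.5325618 , 0.13082341, 0.11353428]), 'ft_torque': array([ 0.02007225, -0.02262915, -0.00123384]), 'gripper_force': 0.0, 'gripper_width': 86.99990979294277}
top (array([[363.38168893,   0.        , 255.98303362],
       [  0.        , 363.38168893, 194.78095518],
       [  0.        ,   0.        ,   1.        ]]), array([[-2.67952170e-02, -9.99315009e-01,  2.55250837e-02,
         4.60782553e+00],
       [ 9.94650885e-01, -2.41046087e-02,  1.00441945e-01,
        -5.67279801e+02],
       [-9.97578710e-02,  2.80799108e-02,  9.94615446e-01,
        -9.5335
[... 1757 characters left out ...]
01.    14.6]
column_short 0.61 [257.5 246.6] 1111.1642 [ 474.5 -205.2   11.1]
column_middle 0.48 [247.2 226.1] 1190.5431 [ 485.2 -106.9   14.9]
column_middle 0.44 [257.  246.8] 1111.1642 [ 473.1 -204.9   10.6]
column_long 0.51 [259.5 246.8] 1110.7848 [ 479.4 -208.    10.9]
place_short 0.69 [222.1 162.1] 434.69104 [ 228.2 -631.1  515.3]
place_middle 0.56 [245.8 179.7] 1451.3378 [599.2 170.3  11.4]
cap_seat_short 0.54 [213.5 162.4] 431.45505 [ 218.6 -630.2  516.3]
cap_seat_middle 0.93 [229.8 182.8] 1362.1958 [515.6 115.8  44.4]
beaker 0.74 [293.5 215.5] 1244.4746 [ 643.3 -110.4   13.5]
vial 0.7 [312.9 285.8] 985.1957 [ 539.2 -397.2    5.9]
timer 0.67 [270.7 205.1] 1290.0873 [601.7 -31.6  17.1]
```

Run:
```python
import numpy as np,cv2
p=np.load("topp.npy"); cv2.imwrite("pics/rack.png",cv2.resize(p[140:290,60:260],None,fx=4,fy=4,interpolation=cv2.INTER_CUBIC)); 
cv2.imwrite("pics/cols.png",cv2.resize(p[140:290,240:440],None,fx=4,fy=4,interpolation=cv2.INTER_CUBIC))
```

```text
(no output)
```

View pics/rack.png

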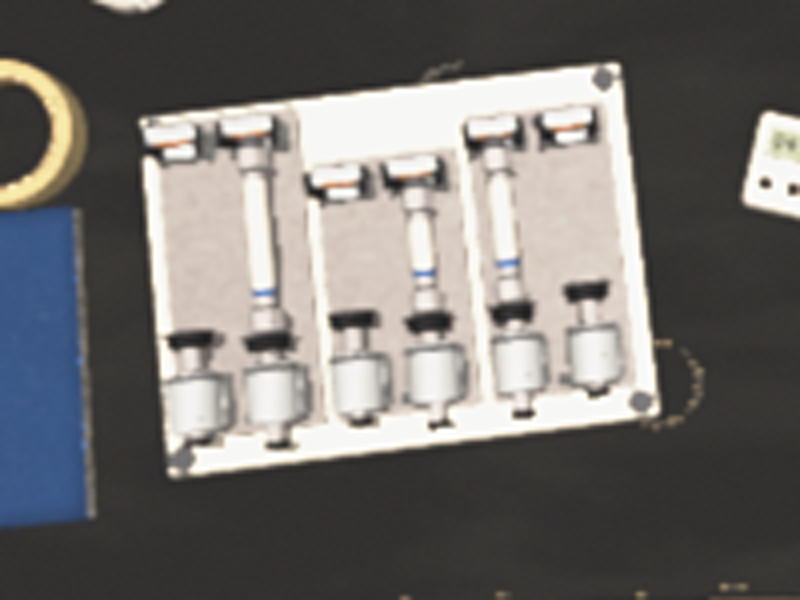

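View pics/cols.png

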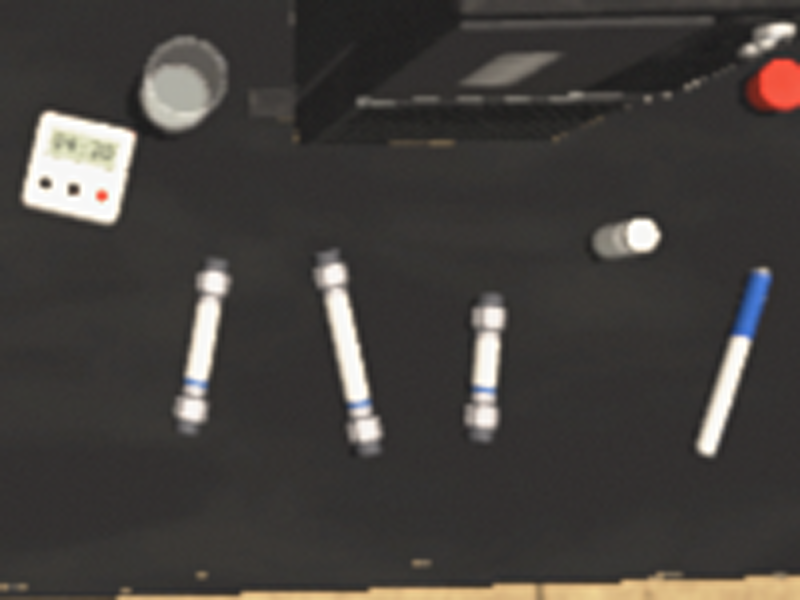

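Rack rows from left to right are long, short and middle. The free places are far left, left of the short row, and far right. Loose columns from left to right are middle, long and short. Next I'll rectify the images to measure poses.

```bash
cat >> h.py <<'E'
def proj(c,P):
    K,E=cal(c); q=np.atleast_2d(P)@E[:3,:3].T+E[:3,3]
    return np.c_[K[0,2]+K[0,0]*q[:,0]/-q[:,2],K[1,2]-K[1,1]*q[:,1]/-q[:,2]]
def ortho(c,p,cx,cy,yaw,z,W,H,s):
    # image: rows down = -x', cols right = -y' ; s px per mm, centre (cx,cy)
    n,m=int(H*s),int(W*s); v,u=np.mgrid[0:n,0:m]
    a=(n/2-.5-v)/s; b=(m/2-.5-u)/s
    X=cx+a*np.cos(yaw)-b*np.sin(yaw); Y=cy+a*np.sin(yaw)+b*np.cos(yaw)
    q=proj(c,np.c_[X.ravel(),Y.ravel(),np.full(X.size,z)]).astype(np.float32).reshape(n,m,2)
    return cv2.remap(p,q[...,0],q[...,1],cv2.INTER_CUBIC)
E
cat > a.py <<'E'
from h import *
p=np.load("topp.npy"); g=cv2.cvtColor(p,cv2.COLOR_BGR2GRAY)
K,E=cal("top"); print("cam",-E[:3,:3].T@E[:3,3])
# rack corners
for cu in [(142,118),(618,65),(658,412),(170,476)]: print(back("top",60+cu[0]/4,140+cu[1]/4,z=8).round(1))
for n,u,v,L in(("middle",291,227,120),("long",327,229,140),("short",361,232,100)):
    O=ortho("top",g,*back("top",u,v,z=9)[:2],0,9,70,180,2)
    m=(O>95).astype(np.uint8)
    k,l,st,ce=cv2.connectedComponentsWithStats(m); i=1+st[1:,4].argmax()
    ys,xs=np.where(l==i); r=cv2.minAreaRect(np.c_[xs,ys].astype(np.float32))
    pts=np.c_[xs,ys].astype(float); c0=pts.mean(0); _,_,V=np.linalg.svd(pts-c0,full_matrices=False); d=V[0]
    t=(pts-c0)@d; mid=c0+d*(t.max()+t.min())/2; 
    b=back("top",u,v,z=9); x=b[0]+(179.5-mid[1])/2; y=b[1]+(69.5-mid[0])/2
    yaw=np.arctan2(-d[0],-d[1]); yaw=(yaw+np.pi/2)%np.pi-np.pi/2
    print(n,round(x,1),round(y,1),"yaw deg",round(np.degrees(yaw),1),"bright len",(t.max()-t.min())/2,"expect",L-20)
E
python3 a.py
```

```text
cam [ 469.26388345   17.70081248 1005.08542634]
[649.7 428.5   8. ]
[679.7 102.    8. ]
[439.7  78.6   8. ]
[406.2 405.8   8. ]
middle 481.0 -101.7 yaw deg -12.1 bright len 119.7812810914028 expect 100
long 473.8 -202.0 yaw deg 9.8 bright len 140.00368807662016 expect 120
short 461.4 -296.6 yaw deg -7.5 bright len 99.98038061872502 expect 80
```

Run:
```python
from h import *
p=np.load("topp.npy")
O=ortho("top",p,543.8,253.7,np.radians(5.5),41.5,380,280,2)
for i in range(0,280,20): cv2.line(O,(0,560-2*i),(8,560-2*i),(0,255,255),1)
for i in range(0,380,20): cv2.line(O,(760-2*i,0),(760-2*i,8),(0,255,255),1)
cv2.imwrite("pics/ortho.png",O)
```

```text
(no output)
```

View pics/ortho.png

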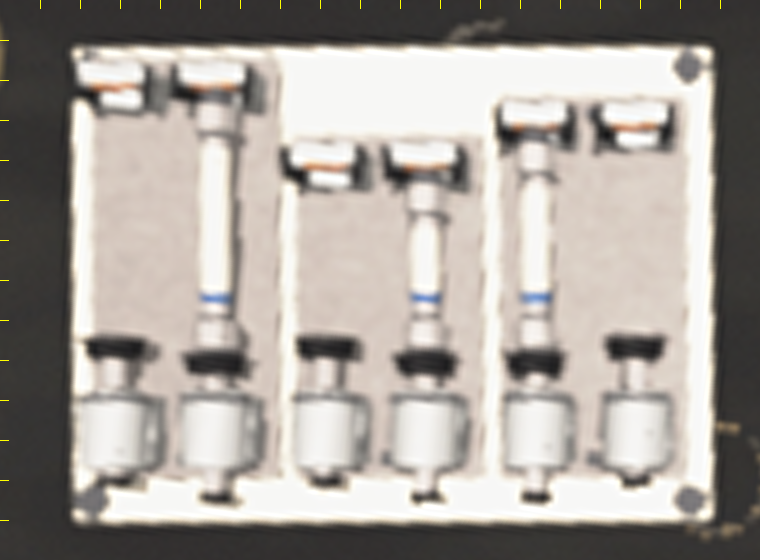

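```bash
cat >> h.py <<'E'
from scipy.spatial.transform import Rotation as Ro
import sys, json
RY=np.radians(5.5); C0=np.array([543.8,253.7])
PL={"long":(26.8,131.7,140),"short":(6.8,26.7,100),"middle":(16.8,-128.6,120)}
def place(n):
    x,y,L=PL[n]; c,s=np.cos(RY),np.sin(RY); return np.array([C0[0]+c*x-s*y,C0[1]+s*x+c*y,41.5])
def Rt(yaw,tilt): # tool orientation, deg
    return Ro.from_euler("z",yaw,degrees=True)*Ro.from_euler("x",180,degrees=True)*Ro.from_euler("y",tilt,degrees=True)
def cur():
    s=sensors.state(); return s["position"],Ro.from_euler("xyz",s["eef_rot"]),s
def plan(P,yaw,tilt,vmax=45,amax=8):
    p,R,s=cur(); T=Rt(yaw,tilt); rv=(R.inv()*T).as_rotvec(degrees=True); a=np.linalg.norm(rv)
    d=np.array(P)-p; n=max(1,int(np.ceil(max(np.linalg.norm(d)/vmax,a/amax))))
    print("t",round(s["time_s"],2),"at",p.round(1),"tool-frame shift",R.inv().apply(d).round(1),"rotvec",rv.round(2),"rows",n)
    Ri=R
    for i in range(n):
        t=Ri.inv().apply(d/n); Ri=Ri*Ro.from_rotvec(rv/n,degrees=True)
        print(json.dumps(dict(zip(("ax","ay","az","tx","ty","tz"),[round(float(x),1) for x in rv/n]+[round(float(x)/1000,4) for x in t]))))
E
python3 - <<'E'
from h import *
for n in PL: print(n,place(n).round(1))
plan([461.4,-296.6,90],-7.5,0)
E
```

```text
long [557.9 387.4  41.5]
short [548.  280.9  41.5]
middle [572.8 127.3  41.5]
t 1.4 at [ 182.2 -597.8  222.6] tool-frame shift [ 354.8 -206.8  132.6] rotvec [ 0.   -0.   24.45] rows 10
{"ax": 0.0, "ay": -0.0, "az": 2.4, "tx": 0.0355, "ty": -0.0207, "tz": 0.0133}
{"ax": 0.0, "ay": -0.0, "az": 2.4, "tx": 0.0346, "ty": -0.0222, "tz": 0.0133}
{"ax": 0.0, "ay": -0.0, "az": 2.4, "tx": 0.0336, "ty": -0.0236, "tz": 0.0133}
{"ax": 0.0, "ay": -0.0, "az": 2.4, "tx": 0.0326, "ty": -0.025, "tz": 0.0133}
{"ax": 0.0, "ay": -0.0, "az": 2.4, "tx": 0.0315, "ty": -0.0264, "tz": 0.0133}
{"ax": 0.0, "ay": -0.0, "az": 2.4, "tx": 0.0303, "ty": -0.0277, "tz": 0.0133}
{"ax": 0.0, "ay": -0.0, "az": 2.4, "tx": 0.0291, "ty": -0.029, "tz": 0.0133}
{"ax": 0.0, "ay": -0.0, "az": 2.4, "tx": 0.0278, "ty": -0.0302, "tz": 0.0133}
{"ax": 0.0, "ay": -0.0, "az": 2.4, "tx": 0.0265, "ty": -0.0314, "tz": 0.0133}
{"ax": 0.0, "ay": -0.0, "az": 2.4, "tx": 0.0252, "ty": -0.0325, "tz": 0.0133}
```

Emit:
jog_arm:
  targets:
    - {"az":2.4,"tx":0.0355,"ty":-0.0207,"tz":0.0133,"fingers":0.5}
    - {"az":2.4,"tx":0.0346,"ty":-0.0222,"tz":0.0133,"fingers":0.5}
    - {"az":2.4,"tx":0.0336,"ty":-0.0236,"tz":0.0133,"fingers":0.5}
    - {"az":2.4,"tx":0.0326,"ty":-0.025,"tz":0.0133,"fingers":0.5}
    - {"az":2.4,"tx":0.0315,"ty":-0.0264,"tz":0.0133,"fingers":0.5}
    - {"az":2.4,"tx":0.0303,"ty":-0.0277,"tz":0.0133,"fingers":0.5}
    - {"az":2.4,"tx":0.0291,"ty":-0.029,"tz":0.0133,"fingers":0.5}
    - {"az":2.4,"tx":0.0278,"ty":-0.0302,"tz":0.0133,"fingers":0.5}
    - {"az":2.4,"tx":0.0265,"ty":-0.0314,"tz":0.0133,"fingers":0.5}
    - {"az":2.9,"tx":0.0252,"ty":-0.0325,"tz":0.0133,"fingers":0.5}

```text
invalid input at $.targets[0]: expected keys ax, ay, az, tx, ty, tz, fingers
```

```bash
python3 -c "
from h import *
plan([461.4,-296.6,2],-7.5,0)"
```

```text
t 1.4 at [ 182.2 -597.8  222.6] tool-frame shift [ 354.8 -206.8  220.6] rotvec [ 0.   -0.   24.45] rows 11
{"ax": 0.0, "ay": -0.0, "az": 2.2, "tx": 0.0323, "ty": -0.0188, "tz": 0.0201}
{"ax": 0.0, "ay": -0.0, "az": 2.2, "tx": 0.0315, "ty": -0.02, "tz": 0.0201}
{"ax": 0.0, "ay": -0.0, "az": 2.2, "tx": 0.0307, "ty": -0.0212, "tz": 0.0201}
{"ax": 0.0, "ay": -0.0, "az": 2.2, "tx": 0.0299, "ty": -0.0224, "tz": 0.0201}
{"ax": 0.0, "ay": -0.0, "az": 2.2, "tx": 0.029, "ty": -0.0236, "tz": 0.0201}
{"ax": 0.0, "ay": -0.0, "az": 2.2, "tx": 0.028, "ty": -0.0247, "tz": 0.0201}
{"ax": 0.0, "ay": -0.0, "az": 2.2, "tx": 0.0271, "ty": -0.0257, "tz": 0.0201}
{"ax": 0.0, "ay": -0.0, "az": 2.2, "tx": 0.026, "ty": -0.0268, "tz": 0.0201}
{"ax": 0.0, "ay": -0.0, "az": 2.2, "tx": 0.025, "ty": -0.0278, "tz": 0.0201}
{"ax": 0.0, "ay": -0.0, "az": 2.2, "tx": 0.0239, "ty": -0.0287, "tz": 0.0201}
{"ax": 0.0, "ay": -0.0, "az": 2.2, "tx": 0.0228, "ty": -0.0296, "tz": 0.0201}
```

Emit:
jog_arm:
  targets:
    - {"ax":0,"ay":0,"az":2.4,"tx":0.0355,"ty":-0.0207,"tz":0.0133,"fingers":0.5}
    - {"ax":0,"ay":0,"az":2.4,"tx":0.0346,"ty":-0.0222,"tz":0.0133,"fingers":0.5}
    - {"ax":0,"ay":0,"az":2.4,"tx":0.0336,"ty":-0.0236,"tz":0.0133,"fingers":0.5}
    - {"ax":0,"ay":0,"az":2.4,"tx":0.0326,"ty":-0.025,"tz":0.0133,"fingers":0.5}
    - {"ax":0,"ay":0,"az":2.4,"tx":0.0315,"ty":-0.0264,"tz":0.0133,"fingers":0.5}
    - {"ax":0,"ay":0,"az":2.4,"tx":0.0303,"ty":-0.0277,"tz":0.0133,"fingers":0.5}
    - {"ax":0,"ay":0,"az":2.4,"tx":0.0291,"ty":-0.029,"tz":0.0133,"fingers":0.5}
    - {"ax":0,"ay":0,"az":2.4,"tx":0.0278,"ty":-0.0302,"tz":0.0133,"fingers":0.5}
    - {"ax":0,"ay":0,"az":2.4,"tx":0.0265,"ty":-0.0314,"tz":0.0133,"fingers":0.5}
    - {"ax":0,"ay":0,"az":2.9,"tx":0.0252,"ty":-0.0325,"tz":0.0133,"fingers":0.5}

```text
time_s: 2.4
position: [461.7, -294.5, 89.2]
eef_rot: [3.141, -0.001, -0.134]
force: [-0.5, -0.5, 0.5]
gripper_width: 43.6
gripper_force: 0.0
```

```bash
python3 -c "
from h import *
plan([461.4,-296.6,2],-7.5,0)"
```

```text
t 2.4 at [ 461.7 -294.5   89.2] tool-frame shift [-0.1  2.  87.2] rotvec [ 0.03 -0.04 -0.17] rows 2
{"ax": 0.0, "ay": -0.0, "az": -0.1, "tx": -0.0, "ty": 0.001, "tz": 0.0436}
{"ax": 0.0, "ay": -0.0, "az": -0.1, "tx": -0.0, "ty": 0.001, "tz": 0.0436}
```

Emit:
jog_arm:
  targets:
    - {"ax":0,"ay":0,"az":0,"tx":0,"ty":0,"tz":0.035,"fingers":0.4}
    - {"ax":0,"ay":0,"az":0,"tx":0,"ty":0,"tz":0.025,"fingers":0.4}
    - {"ax":0,"ay":0,"az":0,"tx":0,"ty":0,"tz":0.015,"fingers":0.4}
    - {"ax":0,"ay":0,"az":0,"tx":0,"ty":0,"tz":0,"fingers":0.4}

```text
time_s: 2.8
position: [459.6, -294.4, 12.6]
eef_rot: [-3.139, 0.003, -0.131]
force: [-0.9, -0.5, 0.5]
gripper_width: 35.1
gripper_force: 0.0
```

Emit:
jog_arm:
  targets:
    - {"ax":0,"ay":0,"az":0,"tx":0.002,"ty":0.002,"tz":0.007,"fingers":0.4}
    - {"ax":0,"ay":0,"az":0,"tx":0,"ty":0,"tz":0.003,"fingers":0.4}
    - {"ax":0,"ay":0,"az":0,"tx":0,"ty":0,"tz":0,"fingers":0}
    - {"ax":0,"ay":0,"az":0,"tx":0,"ty":0,"tz":0,"fingers":0}
    - {"ax":0,"ay":0,"az":0,"tx":0,"ty":0,"tz":0,"fingers":0}
    - {"ax":0,"ay":0,"az":0,"tx":0,"ty":0,"tz":0,"fingers":0}

```text
time_s: 3.4
position: [462.3, -297.8, 5.1]
eef_rot: [3.141, -0.0, -0.132]
force: [0.3, 0.4, 0.9]
gripper_width: 13.1
gripper_force: 30.0
```

Emit:
jog_arm:
  targets:
    - {"ax":0,"ay":0,"az":0,"tx":0,"ty":0,"tz":-0.01,"fingers":0}
    - {"ax":0,"ay":0,"az":0,"tx":0,"ty":0,"tz":-0.04,"fingers":0}
    - {"ax":0,"ay":0,"az":0,"tx":0,"ty":0,"tz":-0.045,"fingers":0}
    - {"ax":0,"ay":0,"az":0,"tx":0,"ty":0,"tz":-0.045,"fingers":0}
    - {"ax":0,"ay":0,"az":0,"tx":0,"ty":0,"tz":-0.02,"fingers":0}
    - {"ax":0,"ay":0,"az":0,"tx":0,"ty":0,"tz":0,"fingers":0}

```text
time_s: 4.0
position: [464.0, -299.4, 168.7]
eef_rot: [3.136, -0.007, -0.132]
force: [-0.2, -0.4, -0.6]
gripper_width: 12.8
gripper_force: 30.0
```

Run:
```python
from h import *
# pre-insert pose: tilt 15, near end 35mm before the cap along tilted axis
L=100; th=np.radians(15); pl=place("short"); ux=np.array([np.cos(RY),np.sin(RY),0]); z=np.array([0,0,1])
p,d=eyes.read_camera("side"); q=proj("side",cur()[0])[0].astype(int); print(q,cur()[2]["force"])
cv2.imwrite("pics/hold1.png",cv2.resize(p[max(0,q[1]-50):q[1]+50,max(0,q[0]-65):q[0]+65],None,fx=5,fy=5,interpolation=cv2.INTER_CUBIC))
plan(pl+[0,0,120],5.5,0)
```

```text
[269 219] [ 0.36420286  0.07134451 -1.70758386]
t 4.05 at [ 462.8 -298.3  166.5] tool-frame shift [   8.5 -585.4    3.5] rotvec [  0.16  -0.17 -13.04] rows 14
{"ax": 0.0, "ay": -0.0, "az": -0.9, "tx": 0.0006, "ty": -0.0418, "tz": 0.0003}
{"ax": 0.0, "ay": -0.0, "az": -0.9, "tx": 0.0013, "ty": -0.0418, "tz": 0.0003}
{"ax": 0.0, "ay": -0.0, "az": -0.9, "tx": 0.002, "ty": -0.0418, "tz": 0.0003}
{"ax": 0.0, "ay": -0.0, "az": -0.9, "tx": 0.0026, "ty": -0.0417, "tz": 0.0003}
{"ax": 0.0, "ay": -0.0, "az": -0.9, "tx": 0.0033, "ty": -0.0417, "tz": 0.0003}
{"ax": 0.0, "ay": -0.0, "az": -0.9, "tx": 0.004, "ty": -0.0416, "tz": 0.0003}
{"ax": 0.0, "ay": -0.0, "az": -0.9, "tx": 0.0047, "ty": -0.0416, "tz": 0.0003}
{"ax": 0.0, "ay": -0.0, "az": -0.9, "tx": 0.0053, "ty": -0.0415, "tz": 0.0003}
{"ax": 0.0, "ay": -0.0, "az": -0.9, "tx": 0.006, "ty": -0.0414, "tz": 0.0003}
{"ax": 0.0, "ay": -0.0, "az": -0.9, "tx": 0.0067, "ty": -0.0413, "tz": 0.0003}
{"ax": 0.0, "ay": -0.0, "az": -0.9, "tx": 0.0074, "ty": -0.0412, "tz": 0.0003}
{"ax": 0.0, "ay": -0.0, "az": -0.9, "tx": 0.008, "ty": -0.041, "tz": 0.0003}
{"ax": 0.0, "ay": -0.0, "az": -0.9, "tx": 0.0087, "ty": -0.0409, "tz": 0.0003}
{"ax": 0.0, "ay": -0.0, "az": -0.9, "tx": 0.0094, "ty": -0.0408, "tz": 0.0003}
```

View pics/hold1.png

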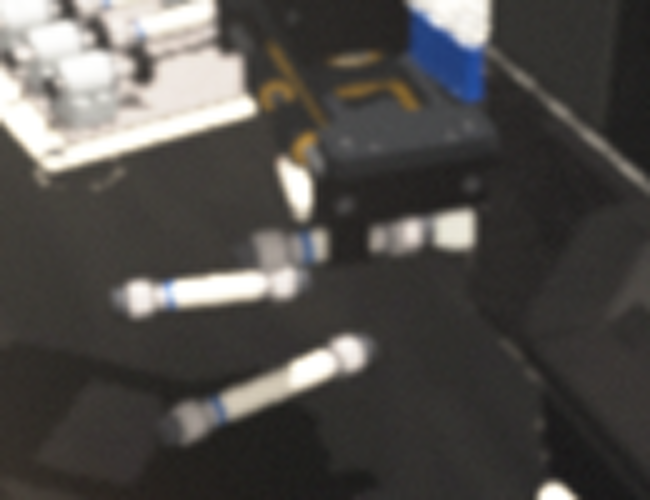

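Emit:
jog_arm:
  targets:
    - {"ax":0,"ay":0,"az":-1.3,"tx":0.001,"ty":-0.02,"tz":0,"fingers":0}
    - {"ax":0,"ay":0,"az":-1.3,"tx":0.0014,"ty":-0.0418,"tz":0,"fingers":0}
    - {"ax":0,"ay":0,"az":-1.3,"tx":0.0023,"ty":-0.0418,"tz":0,"fingers":0}
    - {"ax":0,"ay":0,"az":-1.3,"tx":0.0033,"ty":-0.0418,"tz":0,"fingers":0}
    - {"ax":0,"ay":0,"az":-1.3,"tx":0.0042,"ty":-0.0417,"tz":0,"fingers":0}
    - {"ax":0,"ay":0,"az":-1.3,"tx":0.0052,"ty":-0.0417,"tz":0,"fingers":0}
    - {"ax":0,"ay":0,"az":-1.3,"tx":0.0061,"ty":-0.0417,"tz":0,"fingers":0}
    - {"ax":0,"ay":0,"az":-1.3,"tx":0.007,"ty":-0.0415,"tz":0,"fingers":0}
    - {"ax":0,"ay":0,"az":-1.3,"tx":0.008,"ty":-0.0415,"tz":0,"fingers":0}
    - {"ax":0,"ay":0,"az":-1.3,"tx":0.009,"ty":-0.0415,"tz":0,"fingers":0}

```text
time_s: 5.05
position: [517.5, 98.3, 162.5]
eef_rot: [-3.141, 0.005, 0.096]
force: [0.8, 0.4, -1.3]
gripper_width: 13.2
gripper_force: 30.0
```

```bash
cat >> h.py <<'E'
def colpose(n,s,h,tilt,g=5.0,off=(0,0,0)):
    """TCP for column n: lower end face centre at s mm along place x from the home end, height h over home axis, tilted."""
    L=PL[n][2]; t=np.radians(tilt); c,si=np.cos(RY),np.sin(RY)
    a=np.array([np.cos(t)*c,np.cos(t)*si,np.sin(t)]); ux=np.array([c,si,0])
    end=place(n)-ux*(L/2-s)+[0,0,h]
    tz=np.array([np.sin(t)*c,np.sin(t)*si,-np.cos(t)])
    return end+a*L/2+tz*g+np.array(off)
E
python3 - <<'E'
from h import *
print(colpose("short",8,2.5,15))
plan(colpose("short",30,20,15),5.5,15,amax=2.5)
E
```

```text
[555.56505446 281.65633592  52.11132312]
t 5.05 at [517.5  98.3 162.5] tool-frame shift [  77.8 -178.8   92.6] rotvec [-2.000e-02  1.526e+01 -1.000e-02] rows 7
{"ax": -0.0, "ay": 2.2, "az": -0.0, "tx": 0.0111, "ty": -0.0255, "tz": 0.0132}
{"ax": -0.0, "ay": 2.2, "az": -0.0, "tx": 0.0106, "ty": -0.0255, "tz": 0.0136}
{"ax": -0.0, "ay": 2.2, "az": -0.0, "tx": 0.0101, "ty": -0.0255, "tz": 0.014}
{"ax": -0.0, "ay": 2.2, "az": -0.0, "tx": 0.0095, "ty": -0.0255, "tz": 0.0144}
{"ax": -0.0, "ay": 2.2, "az": -0.0, "tx": 0.009, "ty": -0.0255, "tz": 0.0148}
{"ax": -0.0, "ay": 2.2, "az": -0.0, "tx": 0.0084, "ty": -0.0255, "tz": 0.0151}
{"ax": -0.0, "ay": 2.2, "az": -0.0, "tx": 0.0078, "ty": -0.0255, "tz": 0.0154}
```

Emit:
jog_arm:
  targets:
    - {"ax":0,"ay":2.2,"az":0,"tx":0.011,"ty":-0.035,"tz":0.007,"fingers":0}
    - {"ax":0,"ay":2.2,"az":0,"tx":0.011,"ty":-0.04,"tz":0.007,"fingers":0}
    - {"ax":0,"ay":2.2,"az":0,"tx":0.0105,"ty":-0.04,"tz":0.008,"fingers":0}
    - {"ax":0,"ay":2.2,"az":0,"tx":0.01,"ty":-0.035,"tz":0.008,"fingers":0}
    - {"ax":0,"ay":2.2,"az":0,"tx":0.01,"ty":-0.02,"tz":0.008,"fingers":0}
    - {"ax":0,"ay":2.2,"az":0,"tx":0.009,"ty":-0.0085,"tz":0.008,"fingers":0}
    - {"ax":0,"ay":2.1,"az":0,"tx":0.008,"ty":0,"tz":0.008,"fingers":0}
    - {"ax":0,"ay":0,"az":0,"tx":0,"ty":0,"tz":0,"fingers":0}
    - {"ax":0,"ay":0,"az":0,"tx":0,"ty":0,"tz":0,"fingers":0}

```text
time_s: 5.95
position: [575.6, 280.9, 116.6]
eef_rot: [3.141, -0.262, 0.095]
force: [-0.0, 0.3, -1.6]
gripper_width: 12.8
gripper_force: 30.0
```

Run:
```python
from h import *
S=[]
for c in("side","top"):
    p,d=eyes.read_camera(c); S.append(cur()[0])
    q=proj(c,cur()[0])[0].astype(int)
    cv2.imwrite(f"pics/pre1{c}.png",cv2.resize(p[max(0,q[1]-60):q[1]+60,max(0,q[0]-80):q[0]+80],None,fx=5,fy=5,interpolation=cv2.INTER_CUBIC))
    print(c,q)
    np.save(c+"1.npy",p)
print(S); plan(colpose("short",30,20,15),5.5,15,amax=8)
```

```text
side [228 143]
top [137 190]
[array([576.18160237, 280.90155495, 117.39236858]), array([576.70495066, 280.94539341, 117.97383415])]
t 6.05 at [576.7 280.9 118. ] tool-frame shift [-11.7  -2.7  46.9] rotvec [ 0.04 -0.2  -0.08] rows 2
{"ax": 0.0, "ay": -0.1, "az": -0.0, "tx": -0.0058, "ty": -0.0014, "tz": 0.0235}
{"ax": 0.0, "ay": -0.1, "az": -0.0, "tx": -0.0058, "ty": -0.0014, "tz": 0.0235}
```

View pics/pre1side.png

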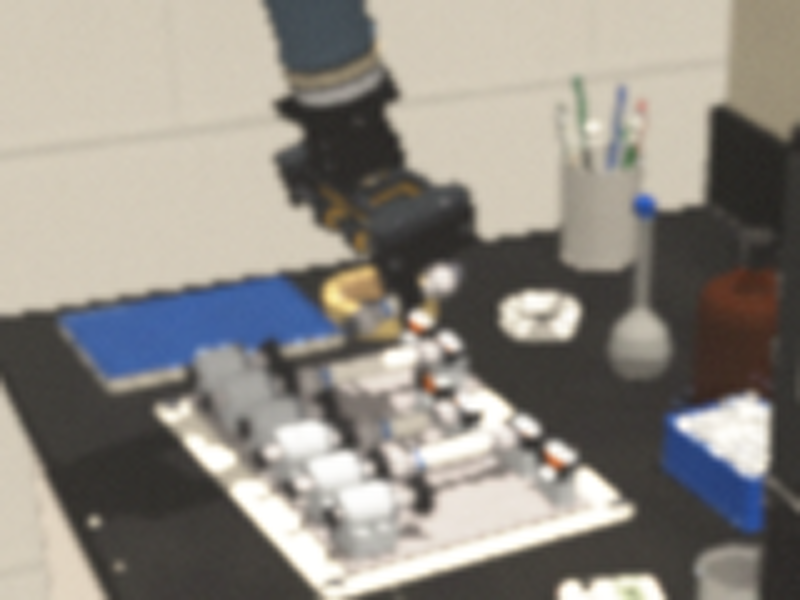

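Run:
```python
from h import *
p=np.load("top1.npy"); P=np.array([576.5,281,117.7]); R=Rt(5.4,15.1); ax,ty,tz=R.as_matrix().T
mid=P-tz*5; ends=[mid-ax*50,mid+ax*50]; u0,v0=97,130
im=cv2.resize(p[v0:v0+120,u0-20:u0+140],None,fx=5,fy=5,interpolation=cv2.INTER_CUBIC)
c,s=np.cos(RY),np.sin(RY)
pts=ends+[place("short")+np.array([c,s,0])*x for x in(-42,50)]
for q,col in zip(proj("top",np.array(pts)),[(0,0,255)]*2+[(0,255,0)]*2):
    cv2.circle(im,(int((q[0]-u0+20)*5+2),int((q[1]-v0)*5+2)),3,col,-1)
cv2.imwrite("pics/pre1t.png",im)
```

```text
(no output)
```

View pics/pre1t.png

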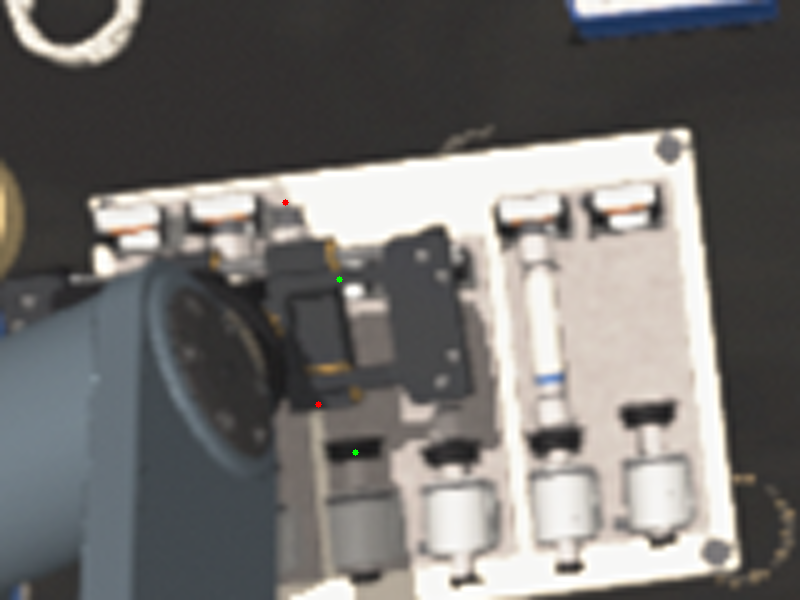

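Run:
```python
from h import *
cur_=np.array([576.5,281,117.7]); R=Rt(5.45,15.1)
for s,h in((24,25),(24,2.5),(8,2.5)):
    T=colpose("short",s,h,15); print(s,h,T.round(1),R.inv().apply(T-cur_).round(1)); cur_=T
```

```text
24 25 [571.5 283.2  74.6] [-15.8  -2.7  40.4]
24 2.5 [571.5 283.2  52.1] [-5.9 -0.  21.7]
8 2.5 [555.6 281.7  52.1] [-15.4   0.   -4.2]
```

Emit:
jog_arm:
  targets:
    - {"ax":0,"ay":0,"az":0,"tx":-0.006,"ty":-0.0015,"tz":0.014,"fingers":0}
    - {"ax":0,"ay":0,"az":0,"tx":-0.006,"ty":-0.0012,"tz":0.014,"fingers":0}
    - {"ax":0,"ay":0,"az":0,"tx":-0.004,"ty":0,"tz":0.0124,"fingers":0}
    - {"ax":0,"ay":0,"az":0,"tx":-0.0025,"ty":0,"tz":0.009,"fingers":0}
    - {"ax":0,"ay":0,"az":0,"tx":-0.002,"ty":0,"tz":0.008,"fingers":0}
    - {"ax":0,"ay":0,"az":0,"tx":-0.0014,"ty":0,"tz":0.0047,"fingers":0}
    - {"ax":0,"ay":0,"az":0,"tx":0,"ty":0,"tz":0,"fingers":0}
    - {"ax":0,"ay":0,"az":0,"tx":0,"ty":0,"tz":0,"fingers":0}

```text
time_s: 6.85
position: [572.5, 283.8, 53.1]
eef_rot: [-3.141, -0.268, 0.095]
force: [-0.2, 0.1, -0.2]
gripper_width: 13.1
gripper_force: 30.0
```

```bash
cat >> h.py <<'E'
def look(c="side",k=3):
    S=[]
    for i in range(k): p,d=eyes.read_camera(c); S.append(np.r_[cur()[0],cur()[2]["force"]])
    return p,np.mean(S,0)
def err(n,s,h,tilt,P=None,g=5.0):
    """place-frame deviation of TCP from colpose"""
    d=(cur()[0] if P is None else P)-colpose(n,s,h,tilt,g); c,si=np.cos(RY),np.sin(RY)
    return np.array([c*d[0]+si*d[1],-si*d[0]+c*d[1],d[2]]).round(2)
E
python3 - <<'E'
from h import *
p,m=look(); print(m.round(2),sensors.state()["eef_rot"],err("short",24,2.5,15,m[:3]))
q=proj("side",m[:3])[0].astype(int)
cv2.imwrite("pics/ins1.png",cv2.resize(p[q[1]-25:q[1]+50,q[0]-50:q[0]+50],None,fx=8,fy=8,interpolation=cv2.INTER_CUBIC))
E
```

```text
[ 5.7264e+02  2.8386e+02  5.3410e+01 -1.6000e-01  3.6000e-01 -5.0000e-01] [-3.14130368 -0.26826721  0.09507668] [1.21 0.55 1.3 ]
```

View pics/ins1.png

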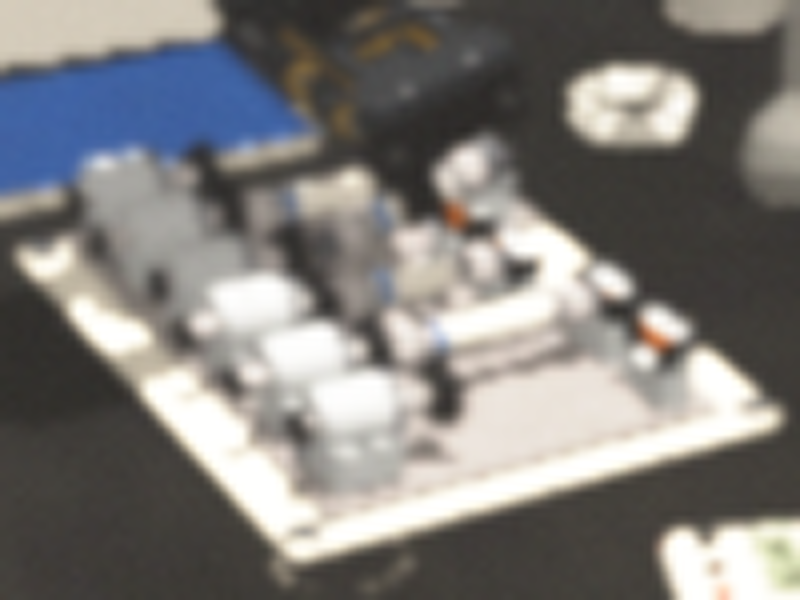

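Emit:
jog_arm:
  targets:
    - {"ax":0,"ay":0,"az":0,"tx":-0.0005,"ty":0.0005,"tz":0.002,"fingers":0}
    - {"ax":0,"ay":0,"az":0,"tx":-0.003,"ty":0,"tz":-0.0008,"fingers":0}
    - {"ax":0,"ay":0,"az":0,"tx":-0.003,"ty":0,"tz":-0.0008,"fingers":0}
    - {"ax":0,"ay":0,"az":0,"tx":-0.002,"ty":0,"tz":-0.0005,"fingers":0}
    - {"ax":0,"ay":0,"az":0,"tx":-0.002,"ty":0,"tz":-0.0005,"fingers":0}
    - {"ax":0,"ay":0,"az":0,"tx":-0.001,"ty":0,"tz":-0.0003,"fingers":0}
    - {"ax":0,"ay":0,"az":0,"tx":0,"ty":0,"tz":0,"fingers":0}

```text
time_s: 7.7
position: [560.7, 282.1, 50.7]
eef_rot: [3.142, -0.267, 0.095]
force: [0.9, 0.5, -1.4]
gripper_width: 12.9
gripper_force: 30.0
```

Emit:
jog_arm:
  targets:
    - {"ax":0,"ay":0,"az":0,"tx":-0.001,"ty":0,"tz":-0.0003,"fingers":0}
    - {"ax":0,"ay":0,"az":0,"tx":-0.001,"ty":0,"tz":-0.0003,"fingers":0}
    - {"ax":0,"ay":0,"az":0,"tx":-0.001,"ty":0,"tz":-0.0003,"fingers":0}
    - {"ax":0,"ay":0,"az":0,"tx":0,"ty":0,"tz":0,"fingers":0}

```text
time_s: 8.1
position: [558.0, 281.9, 50.9]
eef_rot: [-3.142, -0.267, 0.095]
force: [0.2, 0.9, -0.5]
gripper_width: 13.0
gripper_force: 30.0
```

Emit:
jog_arm:
  targets:
    - {"ax":0,"ay":0,"az":0,"tx":-0.001,"ty":0,"tz":-0.0003,"fingers":0}
    - {"ax":0,"ay":0,"az":0,"tx":-0.001,"ty":0,"tz":-0.0003,"fingers":0}
    - {"ax":0,"ay":0,"az":0,"tx":-0.001,"ty":0,"tz":-0.0003,"fingers":0}
    - {"ax":0,"ay":0,"az":0,"tx":0,"ty":0,"tz":0,"fingers":0}

```text
time_s: 8.5
position: [556.0, 281.8, 51.4]
eef_rot: [-3.141, -0.27, 0.095]
force: [3.7, -0.1, -1.0]
gripper_width: 13.0
gripper_force: 30.0
```

Emit:
jog_arm:
  targets:
    - {"ax":0,"ay":0,"az":0,"tx":-0.0015,"ty":0,"tz":-0.0004,"fingers":0}
    - {"ax":0,"ay":0,"az":0,"tx":-0.0015,"ty":0,"tz":-0.0004,"fingers":0}
    - {"ax":0,"ay":0,"az":0,"tx":-0.0015,"ty":0,"tz":-0.0004,"fingers":0}
    - {"ax":0,"ay":0,"az":0,"tx":-0.0015,"ty":0,"tz":-0.0004,"fingers":0}
    - {"ax":0,"ay":0,"az":0,"tx":-0.0015,"ty":0,"tz":-0.0004,"fingers":0}
    - {"ax":0,"ay":0,"az":0,"tx":-0.0015,"ty":0,"tz":-0.0004,"fingers":0}
    - {"ax":0,"ay":0,"az":0,"tx":0,"ty":0,"tz":0,"fingers":0}

```text
time_s: 9.2
position: [547.3, 281.1, 51.6]
eef_rot: [-3.141, -0.271, 0.095]
force: [5.8, 0.1, -1.0]
gripper_width: 13.0
gripper_force: 30.0
```

Emit:
jog_arm:
  targets:
    - {"ax":0,"ay":0,"az":0,"tx":-0.001,"ty":0,"tz":-0.0003,"fingers":0}
    - {"ax":0,"ay":0,"az":0,"tx":-0.001,"ty":0,"tz":-0.0003,"fingers":0}
    - {"ax":0,"ay":0,"az":0,"tx":0,"ty":0,"tz":0,"fingers":0}

```text
time_s: 9.5
position: [545.7, 281.0, 51.8]
eef_rot: [-3.14, -0.272, 0.095]
force: [6.3, -0.3, -2.0]
gripper_width: 13.6
gripper_force: 30.0
```

Emit:
jog_arm:
  targets:
    - {"ax":0,"ay":0,"az":0,"tx":-0.001,"ty":0,"tz":-0.0003,"fingers":0}
    - {"ax":0,"ay":0,"az":0,"tx":-0.0005,"ty":0,"tz":-0.0001,"fingers":0}
    - {"ax":0,"ay":0,"az":0,"tx":0,"ty":0,"tz":0,"fingers":0}

```text
time_s: 9.8
position: [544.5, 280.9, 51.9]
eef_rot: [-3.14, -0.273, 0.095]
force: [7.5, -0.6, -1.6]
gripper_width: 12.8
gripper_force: 30.0
```

Emit:
jog_arm:
  targets:
    - {"ax":0,"ay":0,"az":0,"tx":-0.0007,"ty":0,"tz":-0.0002,"fingers":0}
    - {"ax":0,"ay":0,"az":0,"tx":0,"ty":0,"tz":0,"fingers":0}

```text
time_s: 10.0
position: [543.9, 280.9, 52.0]
eef_rot: [-3.14, -0.273, 0.095]
force: [6.9, -0.8, -1.4]
gripper_width: 13.1
gripper_force: 30.0
```

Emit:
jog_arm:
  targets:
    - {"ax":0,"ay":0,"az":0,"tx":-0.0005,"ty":0,"tz":-0.0001,"fingers":0}
    - {"ax":0,"ay":0,"az":0,"tx":0,"ty":0,"tz":0,"fingers":0}

```text
time_s: 10.2
position: [543.5, 280.8, 52.0]
eef_rot: [-3.14, -0.273, 0.095]
force: [6.8, -0.4, -1.4]
gripper_width: 13.0
gripper_force: 30.0
```

Emit:
jog_arm:
  targets:
    - {"ax":0,"ay":0,"az":0,"tx":-0.0007,"ty":0,"tz":-0.0002,"fingers":0}
    - {"ax":0,"ay":0,"az":0,"tx":0,"ty":0,"tz":0,"fingers":0}

```text
time_s: 10.4
position: [543.2, 280.9, 52.1]
eef_rot: [-3.14, -0.274, 0.095]
force: [7.7, -1.5, -1.8]
gripper_width: 12.6
gripper_force: 30.0
```

Emit:
jog_arm:
  targets:
    - {"ax":0,"ay":0,"az":0,"tx":-0.0006,"ty":0,"tz":-0.0001,"fingers":0}
    - {"ax":0,"ay":0,"az":0,"tx":0,"ty":0,"tz":0,"fingers":0}

```text
time_s: 10.6
position: [543.2, 280.9, 52.3]
eef_rot: [-3.14, -0.275, 0.095]
force: [8.3, -0.1, -2.2]
gripper_width: 12.8
gripper_force: 30.0
```

```bash
cat >> h.py <<'E'
def swing(n,P,R0,g=4.2,th0=15.,N=7,hend=0.5,h0=1.8,gap=1.0,dy=0.):
    """rows to swing the column level; P start TCP, R0 start rotation; column tilt th0 -> 0"""
    yaw=np.degrees(RY); R=R0
    b=np.array(P)-colpose(n,-6+8*np.sin(np.radians(th0)),h0,th0,g)
    c,si=np.cos(RY),np.sin(RY); print("model bias at start (place frame)",(c*b[0]+si*b[1]).round(2),(-si*b[0]+c*b[1]).round(2),b[2].round(2))
    for i in range(1,N+1):
        th=th0*(1-i/N); gp=gap*min(1,i/2)
        T=colpose(n,-6+gp+8*np.sin(np.radians(th)),h0+(hend-h0)*i/N,th,g)+b*[1,1,0]+[-si*dy*i/N,c*dy*i/N,0]
        t=R.inv().apply(T-P); rv=(R.inv()*(R*Ro.from_rotvec([0,-th0/N,0],degrees=True))).as_rotvec(degrees=True)
        print("ay",round(float(rv[1]),2),"txyz",(t/1000).round(4)); R=R*Ro.from_rotvec(rv,degrees=True); P=T
    print("end",P.round(1))
E
python3 - <<'E'
from h import *
swing("short",np.array([543.2,280.9,52.2]),Rt(5.45,15.5))
E
```

```text
model bias at start (place frame) -0.24 0.43 0.02
ay -2.14 txyz [-0.0001 -0.      0.0021]
ay -2.14 txyz [-0.     -0.      0.0021]
ay -2.14 txyz [-0.0005  0.      0.002 ]
ay -2.14 txyz [-0.0005  0.      0.002 ]
ay -2.14 txyz [-0.0005  0.      0.002 ]
ay -2.14 txyz [-0.0005  0.      0.002 ]
ay -2.14 txyz [-0.0005  0.      0.002 ]
end [542.7 280.9  37.8]
```

Emit:
jog_arm:
  targets:
    - {"ax":0,"ay":-2.1,"az":0,"tx":0,"ty":0,"tz":0.0021,"fingers":0}
    - {"ax":0,"ay":-2.1,"az":0,"tx":0,"ty":0,"tz":0.0021,"fingers":0}
    - {"ax":0,"ay":-2.1,"az":0,"tx":-0.0005,"ty":0,"tz":0.002,"fingers":0}
    - {"ax":0,"ay":-2.1,"az":0,"tx":-0.0005,"ty":0,"tz":0.002,"fingers":0}
    - {"ax":0,"ay":-2.1,"az":0,"tx":-0.0005,"ty":0,"tz":0.002,"fingers":0}
    - {"ax":0,"ay":0,"az":0,"tx":0,"ty":0,"tz":0,"fingers":0}

```text
time_s: 11.2
position: [544.2, 280.9, 41.6]
eef_rot: [-3.14, -0.092, 0.095]
force: [7.2, 0.1, -0.7]
gripper_width: 12.9
gripper_force: 30.0
```

Emit:
jog_arm:
  targets:
    - {"ax":0,"ay":-1.1,"az":0,"tx":-0.0003,"ty":0,"tz":0.001,"fingers":0}
    - {"ax":0,"ay":-1.1,"az":0,"tx":-0.0003,"ty":0,"tz":0.001,"fingers":0}
    - {"ax":0,"ay":0,"az":0,"tx":0,"ty":0,"tz":0,"fingers":0}

```text
time_s: 11.5
position: [543.3, 280.7, 39.5]
eef_rot: [-3.14, -0.053, 0.095]
force: [7.7, -0.3, -0.9]
gripper_width: 12.9
gripper_force: 30.0
```

Emit:
jog_arm:
  targets:
    - {"ax":0,"ay":-1.1,"az":0,"tx":-0.0003,"ty":0,"tz":0.001,"fingers":0}
    - {"ax":0,"ay":-1,"az":0,"tx":0,"ty":0,"tz":0.0008,"fingers":0}
    - {"ax":0,"ay":0,"az":0,"tx":0,"ty":0,"tz":0,"fingers":0}

```text
time_s: 11.8
position: [543.1, 280.7, 37.7]
eef_rot: [-3.14, -0.017, 0.095]
force: [7.6, -0.9, -0.7]
gripper_width: 13.0
gripper_force: 30.0
```

Run:
```python
from h import *
p,m=look("side",2); print(m.round(2),sensors.state()["eef_rot"],sensors.state()["ft_torque"],err("short",-5,0,0,m[:3],4.2))
```

```text
[ 5.4290e+02  2.8071e+02  3.7660e+01  7.4000e+00  5.9000e-01 -2.4000e-01] [-3.14044319 -0.01695969  0.09499062] [ 0.02681811 -1.36365192  0.06078582] [-0.11  0.27  0.36]
```

Emit:
jog_arm:
  targets:
    - {"ax":0,"ay":-0.5,"az":0,"tx":0,"ty":0,"tz":0.0005,"fingers":0}
    - {"ax":0,"ay":-0.5,"az":0,"tx":0,"ty":0,"tz":0.0003,"fingers":0}
    - {"ax":0,"ay":0,"az":0,"tx":0,"ty":0,"tz":0.0003,"fingers":0}
    - {"ax":0,"ay":0,"az":0,"tx":0,"ty":0,"tz":0,"fingers":0}

```text
time_s: 12.3
position: [543.0, 280.7, 37.2]
eef_rot: [-3.14, -0.0, 0.095]
force: [6.8, 0.8, 2.8]
gripper_width: 13.2
gripper_force: 30.0
```

Emit:
jog_arm:
  targets:
    - {"ax":0,"ay":0,"az":0,"tx":0.001,"ty":0,"tz":0,"fingers":0}
    - {"ax":0,"ay":0,"az":0,"tx":0.001,"ty":0,"tz":0,"fingers":0}
    - {"ax":0,"ay":0,"az":0,"tx":0.001,"ty":0,"tz":0,"fingers":0}
    - {"ax":0,"ay":0,"az":0,"tx":0,"ty":0,"tz":0,"fingers":0}

```text
time_s: 12.7
position: [544.1, 280.9, 37.2]
eef_rot: [-3.141, 0.004, 0.095]
force: [5.1, 0.6, 5.8]
gripper_width: 13.3
gripper_force: 30.0
```

Emit:
jog_arm:
  targets:
    - {"ax":0,"ay":0,"az":0,"tx":0,"ty":0,"tz":-0.0004,"fingers":0}
    - {"ax":0,"ay":0,"az":0,"tx":0.001,"ty":0,"tz":-0.0002,"fingers":0}
    - {"ax":0,"ay":0,"az":0,"tx":0,"ty":0,"tz":0,"fingers":0}

```text
time_s: 13.0
position: [544.6, 280.9, 37.2]
eef_rot: [-3.141, 0.005, 0.095]
force: [5.3, -0.5, 6.4]
gripper_width: 13.0
gripper_force: 30.0
```

Emit:
jog_arm:
  targets:
    - {"ax":0,"ay":0,"az":0,"tx":0.001,"ty":0,"tz":0,"fingers":0}
    - {"ax":0,"ay":0,"az":0,"tx":0,"ty":0,"tz":0,"fingers":0}

```text
time_s: 13.2
position: [544.9, 280.9, 37.2]
eef_rot: [-3.141, 0.007, 0.095]
force: [3.2, -0.4, 6.8]
gripper_width: 12.7
gripper_force: 30.0
```

Emit:
jog_arm:
  targets:
    - {"ax":0,"ay":0,"az":0,"tx":0,"ty":0,"tz":-0.001,"fingers":0}
    - {"ax":0,"ay":0,"az":0,"tx":0,"ty":0,"tz":0,"fingers":0}
    - {"ax":0,"ay":0,"az":0,"tx":0,"ty":0,"tz":0,"fingers":0}

```text
time_s: 13.5
position: [545.1, 280.9, 37.3]
eef_rot: [-3.141, 0.006, 0.095]
force: [4.5, 0.4, 3.2]
gripper_width: 13.1
gripper_force: 30.0
```

Run:
```python
from h import *
p,m=look("side",2); print(m.round(2),sensors.state()["eef_rot"],sensors.state()["ft_torque"],err("short",-5,0,0,m[:3],4.2))
```

```text
[5.4509e+02 2.8086e+02 3.7330e+01 5.5100e+00 4.8000e-01 1.7800e+00] [-3.14106752  0.00630294  0.09501673] [ 0.13802473 -0.97090848 -0.0096657 ] [2.09 0.21 0.03]
```

Emit:
jog_arm:
  targets:
    - {"ax":0,"ay":0,"az":0,"tx":0.001,"ty":0,"tz":-0.0002,"fingers":0}
    - {"ax":0,"ay":0,"az":0,"tx":0.001,"ty":0,"tz":0,"fingers":0}
    - {"ax":0,"ay":0,"az":0,"tx":0,"ty":0,"tz":0,"fingers":0}

```text
time_s: 13.9
position: [546.3, 280.9, 37.4]
eef_rot: [-3.141, 0.008, 0.095]
force: [4.9, 1.4, 2.4]
gripper_width: 12.7
gripper_force: 30.0
```

Emit:
jog_arm:
  targets:
    - {"ax":0,"ay":0,"az":0,"tx":0.001,"ty":0,"tz":0,"fingers":0}
    - {"ax":0,"ay":0,"az":0,"tx":0,"ty":0,"tz":0,"fingers":0}

```text
time_s: 14.1
position: [547.0, 280.9, 37.3]
eef_rot: [-3.141, 0.009, 0.095]
force: [4.2, 1.0, 2.7]
gripper_width: 13.3
gripper_force: 30.0
```

Emit:
jog_arm:
  targets:
    - {"ax":0,"ay":0,"az":0,"tx":0.001,"ty":0,"tz":-0.0002,"fingers":0}
    - {"ax":0,"ay":0,"az":0,"tx":0,"ty":0,"tz":0,"fingers":0}

```text
time_s: 14.3
position: [548.0, 281.0, 37.4]
eef_rot: [-3.141, 0.009, 0.095]
force: [4.8, 1.4, 1.9]
gripper_width: 12.9
gripper_force: 30.0
```

Emit:
jog_arm:
  targets:
    - {"ax":0,"ay":0,"az":0,"tx":0.0008,"ty":0,"tz":0,"fingers":0}
    - {"ax":0,"ay":0,"az":0,"tx":0,"ty":0,"tz":0,"fingers":0}

```text
time_s: 14.5
position: [548.7, 281.0, 37.4]
eef_rot: [-3.142, 0.009, 0.095]
force: [4.0, 1.4, 1.9]
gripper_width: 12.6
gripper_force: 30.0
```

Emit:
jog_arm:
  targets:
    - {"ax":0,"ay":0,"az":0,"tx":0.0008,"ty":0,"tz":0,"fingers":0}
    - {"ax":0,"ay":0,"az":0,"tx":0,"ty":0,"tz":0,"fingers":0}

```text
time_s: 14.7
position: [549.5, 281.0, 37.4]
eef_rot: [-3.142, 0.009, 0.095]
force: [2.4, 0.6, 1.6]
gripper_width: 13.2
gripper_force: 30.0
```

Emit:
jog_arm:
  targets:
    - {"ax":0,"ay":0,"az":0,"tx":0.0008,"ty":0,"tz":0,"fingers":0}
    - {"ax":0,"ay":0,"az":0,"tx":0,"ty":0,"tz":0,"fingers":0}

```text
time_s: 14.9
position: [549.8, 281.1, 37.4]
eef_rot: [3.142, 0.01, 0.095]
force: [1.1, 1.3, 3.6]
gripper_width: 12.8
gripper_force: 30.0
```

Emit:
jog_arm:
  targets:
    - {"ax":0,"ay":0,"az":0,"tx":0,"ty":0,"tz":0,"fingers":0.3}
    - {"ax":0,"ay":0,"az":0,"tx":0,"ty":0,"tz":0,"fingers":0.3}
    - {"ax":0,"ay":0,"az":0,"tx":0,"ty":0,"tz":0,"fingers":0.3}
    - {"ax":0,"ay":0,"az":0,"tx":0,"ty":0,"tz":-0.005,"fingers":0.3}
    - {"ax":0,"ay":0,"az":0,"tx":0,"ty":0,"tz":-0.03,"fingers":0.3}
    - {"ax":0,"ay":0,"az":0,"tx":0,"ty":0,"tz":-0.045,"fingers":0.3}
    - {"ax":0,"ay":0,"az":0,"tx":0,"ty":0,"tz":-0.045,"fingers":0.3}
    - {"ax":0,"ay":0,"az":0,"tx":0,"ty":0,"tz":-0.015,"fingers":0.4}

```text
time_s: 15.7
position: [554.0, 282.0, 182.8]
eef_rot: [-3.14, 0.001, 0.095]
force: [0.5, 0.6, 0.8]
gripper_width: 29.0
gripper_force: 0.0
```

```bash
python3 -c "
from h import *
plan([473.8,-202,110],9.8,0,vmax=48)"
```

```text
t 15.7 at [554.  282.  182.8] tool-frame shift [-125.9  474.3   72.1] rotvec [-0.09  0.03 -4.34] rows 11
{"ax": -0.0, "ay": 0.0, "az": -0.4, "tx": -0.0114, "ty": 0.0431, "tz": 0.0066}
{"ax": -0.0, "ay": 0.0, "az": -0.4, "tx": -0.0117, "ty": 0.043, "tz": 0.0066}
{"ax": -0.0, "ay": 0.0, "az": -0.4, "tx": -0.012, "ty": 0.043, "tz": 0.0066}
{"ax": -0.0, "ay": 0.0, "az": -0.4, "tx": -0.0123, "ty": 0.0429, "tz": 0.0066}
{"ax": -0.0, "ay": 0.0, "az": -0.4, "tx": -0.0126, "ty": 0.0428, "tz": 0.0066}
{"ax": -0.0, "ay": 0.0, "az": -0.4, "tx": -0.0129, "ty": 0.0427, "tz": 0.0066}
{"ax": -0.0, "ay": 0.0, "az": -0.4, "tx": -0.0132, "ty": 0.0426, "tz": 0.0066}
{"ax": -0.0, "ay": 0.0, "az": -0.4, "tx": -0.0135, "ty": 0.0425, "tz": 0.0066}
{"ax": -0.0, "ay": 0.0, "az": -0.4, "tx": -0.0138, "ty": 0.0424, "tz": 0.0066}
{"ax": -0.0, "ay": 0.0, "az": -0.4, "tx": -0.0141, "ty": 0.0423, "tz": 0.0066}
{"ax": -0.0, "ay": 0.0, "az": -0.4, "tx": -0.0144, "ty": 0.0422, "tz": 0.0066}
```

Emit:
jog_arm:
  targets:
    - {"ax":0,"ay":0,"az":-0.4,"tx":-0.0125,"ty":0.0473,"tz":0.006,"fingers":0.4}
    - {"ax":0,"ay":0,"az":-0.4,"tx":-0.0129,"ty":0.0472,"tz":0.006,"fingers":0.4}
    - {"ax":0,"ay":0,"az":-0.4,"tx":-0.0132,"ty":0.0472,"tz":0.006,"fingers":0.4}
    - {"ax":0,"ay":0,"az":-0.4,"tx":-0.0135,"ty":0.0471,"tz":0.006,"fingers":0.4}
    - {"ax":0,"ay":0,"az":-0.4,"tx":-0.0139,"ty":0.047,"tz":0.006,"fingers":0.4}
    - {"ax":0,"ay":0,"az":-0.4,"tx":-0.0142,"ty":0.0469,"tz":0.006,"fingers":0.4}
    - {"ax":0,"ay":0,"az":-0.4,"tx":-0.0145,"ty":0.0468,"tz":0.006,"fingers":0.4}
    - {"ax":0,"ay":0,"az":-0.4,"tx":-0.0149,"ty":0.0467,"tz":0.006,"fingers":0.4}
    - {"ax":0,"ay":0,"az":-0.4,"tx":-0.0152,"ty":0.0466,"tz":0.006,"fingers":0.4}
    - {"ax":0,"ay":0,"az":-0.7,"tx":-0.0155,"ty":0.0465,"tz":0.006,"fingers":0.4}

```text
time_s: 16.7
position: [470.2, -203.9, 118.6]
eef_rot: [-3.141, 0.009, 0.17]
force: [1.1, -0.2, 0.1]
gripper_width: 34.9
gripper_force: 0.0
```

Run:
```python
from h import *
p,m=look("top",2); q=proj("top",place("short"))[0].astype(int)
np.save("topp2.npy",p); cv2.imwrite("pics/done1.png",ortho("top",p,543.8,253.7,RY,41.5,380,280,2))
plan([473.8,-202,20],9.8,0)
```

```text
t 16.8 at [ 471.  -208.5  118.4] tool-frame shift [ 4.5 -6.2 98.4] rotvec [ 0.14  0.44 -0.45] rows 3
{"ax": 0.0, "ay": 0.1, "az": -0.2, "tx": 0.0015, "ty": -0.0021, "tz": 0.0328}
{"ax": 0.0, "ay": 0.1, "az": -0.2, "tx": 0.0014, "ty": -0.002, "tz": 0.0328}
{"ax": 0.0, "ay": 0.1, "az": -0.2, "tx": 0.0014, "ty": -0.002, "tz": 0.0328}
```

View pics/done1.png

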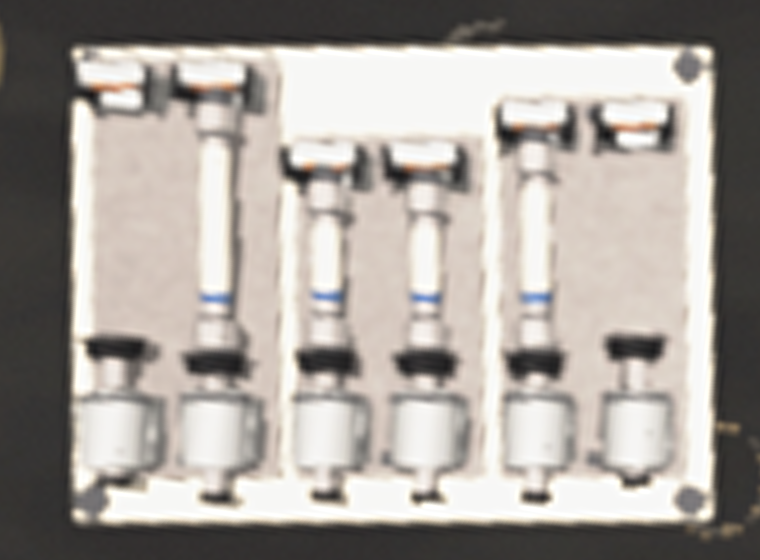

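The short column is home: its cap (v≈360) and band (v≈297) line up with the fixed neighbour's. Next is the long one.

Emit:
jog_arm:
  targets:
    - {"ax":0,"ay":0.3,"az":-0.4,"tx":0.0045,"ty":-0.0062,"tz":0.034,"fingers":0.4}
    - {"ax":0,"ay":0,"az":0,"tx":0,"ty":0,"tz":0.034,"fingers":0.4}
    - {"ax":0,"ay":0,"az":0,"tx":0,"ty":0,"tz":0.03,"fingers":0.4}
    - {"ax":0,"ay":0,"az":0,"tx":0,"ty":0,"tz":0,"fingers":0.4}
    - {"ax":0,"ay":0,"az":0,"tx":0,"ty":0,"tz":0,"fingers":0.4}

```text
time_s: 17.3
position: [473.8, -194.5, 20.7]
eef_rot: [-3.14, 0.005, 0.178]
force: [0.1, -0.4, 0.4]
gripper_width: 35.1
gripper_force: 0.0
```

Run:
```python
from h import *
p,m=look("top",2); print(m.round(1))
plan([473.8,-202,3.5],9.8,0)
```

```text
[ 4.748e+02 -1.953e+02  2.170e+01 -4.000e-01 -3.000e-01  4.000e-01]
t 17.4 at [ 475.  -195.5   22. ] tool-frame shift [-2.3  6.2 18.5] rotvec [0.06 0.1  0.38] rows 1
{"ax": 0.1, "ay": 0.1, "az": 0.4, "tx": -0.0023, "ty": 0.0062, "tz": 0.0185}
```

Emit:
jog_arm:
  targets:
    - {"ax":0,"ay":0,"az":0.4,"tx":-0.0023,"ty":0.0062,"tz":0,"fingers":0.4}
    - {"ax":0,"ay":0,"az":0,"tx":0,"ty":0,"tz":0.01,"fingers":0.4}
    - {"ax":0,"ay":0,"az":0,"tx":0,"ty":0,"tz":0.0075,"fingers":0.4}
    - {"ax":0,"ay":0,"az":0,"tx":0,"ty":0,"tz":0,"fingers":0.4}
    - {"ax":0,"ay":0,"az":0,"tx":0,"ty":0,"tz":0,"fingers":0.4}

```text
time_s: 17.9
position: [472.4, -201.6, 2.6]
eef_rot: [-3.14, 0.004, 0.17]
force: [-0.1, -0.6, -0.1]
gripper_width: 34.6
gripper_force: 0.0
```

Emit:
jog_arm:
  targets:
    - {"ax":0,"ay":0,"az":0,"tx":0.001,"ty":0,"tz":0,"fingers":0}
    - {"ax":0,"ay":0,"az":0,"tx":0,"ty":0,"tz":0,"fingers":0}
    - {"ax":0,"ay":0,"az":0,"tx":0,"ty":0,"tz":0,"fingers":0}
    - {"ax":0,"ay":0,"az":0,"tx":0,"ty":0,"tz":0,"fingers":0}

```text
time_s: 18.3
position: [473.9, -201.6, 3.2]
eef_rot: [-3.141, 0.003, 0.17]
force: [0.0, 0.4, 0.2]
gripper_width: 12.9
gripper_force: 30.0
```

Run:
```python
from h import *
p,m=look("top",2); print(m.round(1),sensors.state()["eef_rot"])
```

```text
[ 4.739e+02 -2.016e+02  3.200e+00 -3.000e-01  6.000e-01  2.000e-01] [-3.14098127  0.00327124  0.17014406]
```

Emit:
jog_arm:
  targets:
    - {"ax":0,"ay":0,"az":0,"tx":0,"ty":0,"tz":-0.01,"fingers":0}
    - {"ax":0,"ay":0,"az":0,"tx":0,"ty":0,"tz":-0.04,"fingers":0}
    - {"ax":0,"ay":0,"az":0,"tx":0,"ty":0,"tz":-0.045,"fingers":0}
    - {"ax":0,"ay":0,"az":0,"tx":0,"ty":-0.01,"tz":-0.045,"fingers":0}
    - {"ax":0,"ay":0,"az":0,"tx":0,"ty":-0.025,"tz":-0.02,"fingers":0}

```text
time_s: 18.9
position: [471.2, -169.7, 167.5]
eef_rot: [3.135, -0.004, 0.168]
force: [1.2, 0.5, -1.4]
gripper_width: 13.0
gripper_force: 30.0
```

Run:
```python
from h import *
T=colpose("long",30,62,15,6.5); print(T)
plan(T,5.5,15,vmax=44)
```

```text
[587.01598596 390.17035112 115.33881529]
t 18.9 at [ 471.2 -169.7  167.5] tool-frame shift [ 207.6 -533.    49.6] rotvec [-0.19 14.77  4.15] rows 14
{"ax": -0.0, "ay": 1.1, "az": 0.3, "tx": 0.0148, "ty": -0.0381, "tz": 0.0035}
{"ax": -0.0, "ay": 1.1, "az": 0.3, "tx": 0.0146, "ty": -0.0381, "tz": 0.0038}
{"ax": -0.0, "ay": 1.1, "az": 0.3, "tx": 0.0143, "ty": -0.0382, "tz": 0.0041}
{"ax": -0.0, "ay": 1.1, "az": 0.3, "tx": 0.014, "ty": -0.0383, "tz": 0.0043}
{"ax": -0.0, "ay": 1.1, "az": 0.3, "tx": 0.0137, "ty": -0.0384, "tz": 0.0046}
{"ax": -0.0, "ay": 1.1, "az": 0.3, "tx": 0.0135, "ty": -0.0384, "tz": 0.0048}
{"ax": -0.0, "ay": 1.1, "az": 0.3, "tx": 0.0132, "ty": -0.0385, "tz": 0.005}
{"ax": -0.0, "ay": 1.1, "az": 0.3, "tx": 0.0129, "ty": -0.0386, "tz": 0.0053}
{"ax": -0.0, "ay": 1.1, "az": 0.3, "tx": 0.0126, "ty": -0.0386, "tz": 0.0055}
{"ax": -0.0, "ay": 1.1, "az": 0.3, "tx": 0.0123, "ty": -0.0387, "tz": 0.0057}
{"ax": -0.0, "ay": 1.1, "az": 0.3, "tx": 0.012, "ty": -0.0388, "tz": 0.0059}
{"ax": -0.0, "ay": 1.1, "az": 0.3, "tx": 0.0117, "ty": -0.0388, "tz": 0.0061}
{"ax": -0.0, "ay": 1.1, "az": 0.3, "tx": 0.0113, "ty": -0.0389, "tz": 0.0063}
{"ax": -0.0, "ay": 1.1, "az": 0.3, "tx": 0.011, "ty": -0.039, "tz": 0.0065}
```

Emit:
jog_arm:
  targets:
    - {"ax":0,"ay":1.1,"az":0.3,"tx":0.0148,"ty":-0.0381,"tz":0.003,"fingers":0}
    - {"ax":0,"ay":1.1,"az":0.3,"tx":0.0146,"ty":-0.0381,"tz":0.003,"fingers":0}
    - {"ax":0,"ay":1.1,"az":0.3,"tx":0.0143,"ty":-0.0382,"tz":0.0033,"fingers":0}
    - {"ax":0,"ay":1.1,"az":0.3,"tx":0.014,"ty":-0.0383,"tz":0.0035,"fingers":0}
    - {"ax":0,"ay":1.1,"az":0.3,"tx":0.0137,"ty":-0.0384,"tz":0.0038,"fingers":0}
    - {"ax":0,"ay":1.1,"az":0.3,"tx":0.0135,"ty":-0.0384,"tz":0.004,"fingers":0}
    - {"ax":0,"ay":1.1,"az":0.3,"tx":0.0132,"ty":-0.0385,"tz":0.0045,"fingers":0}
    - {"ax":0,"ay":1.1,"az":0.3,"tx":0.0129,"ty":-0.0386,"tz":0.0045,"fingers":0}
    - {"ax":0,"ay":1.1,"az":0.3,"tx":0.0126,"ty":-0.0386,"tz":0.0045,"fingers":0}
    - {"ax":0,"ay":1.1,"az":0.3,"tx":0.0123,"ty":-0.0387,"tz":0.005,"fingers":0}

```text
time_s: 19.9
position: [549.1, 234.6, 136.0]
eef_rot: [-3.136, -0.188, 0.117]
force: [1.0, -0.1, -1.0]
gripper_width: 13.0
gripper_force: 30.0
```

Emit:
jog_arm:
  targets:
    - {"ax":0,"ay":1.1,"az":0.3,"tx":0.012,"ty":-0.0388,"tz":0.0055,"fingers":0}
    - {"ax":0,"ay":1.1,"az":0.3,"tx":0.0117,"ty":-0.0388,"tz":0.006,"fingers":0}
    - {"ax":0,"ay":1.1,"az":0.3,"tx":0.0113,"ty":-0.0389,"tz":0.0063,"fingers":0}
    - {"ax":0,"ay":1.1,"az":0,"tx":0.011,"ty":-0.02,"tz":0.0065,"fingers":0}
    - {"ax":0,"ay":0,"az":0,"tx":0,"ty":0,"tz":0,"fingers":0}
    - {"ax":0,"ay":0,"az":0,"tx":0,"ty":0,"tz":0,"fingers":0}
    - {"ax":0,"ay":0,"az":0,"tx":0,"ty":0,"tz":0,"fingers":0}

```text
time_s: 20.6
position: [583.6, 373.0, 122.7]
eef_rot: [-3.133, -0.263, 0.1]
force: [0.3, 0.3, -1.2]
gripper_width: 12.9
gripper_force: 30.0
```

Run:
```python
from h import *
p,m=look("side",3); np.save("side2.npy",p); print(m.round(1),sensors.state()["eef_rot"]); R=cur()[1]; C=m[:3]; g=5.8
print("rotfix",(R.inv()*Rt(5.5,15)).as_rotvec(degrees=True).round(2))
for s,h in((24,25),(24,2.0)):
    T=colpose("long",s,h,15,g); print(s,h,T.round(1),R.inv().apply(T-C).round(1)); C=T
```

```text
[ 5.841e+02  3.729e+02  1.230e+02  1.000e-01 -4.000e-01 -1.500e+00] [-3.13267649 -0.26445262  0.09886666]
rotfix [-0.55 -0.15  0.16]
24 25 [580.9 389.6  79. ] [-13.  -16.5  42.2]
24 2.0 [580.9 389.6  56. ] [-6.   0.2 22.2]
```

Emit:
jog_arm:
  targets:
    - {"ax":-0.5,"ay":0,"az":0.2,"tx":0,"ty":-0.0165,"tz":0,"fingers":0}
    - {"ax":0,"ay":0,"az":0,"tx":-0.005,"ty":0,"tz":0.014,"fingers":0}
    - {"ax":0,"ay":0,"az":0,"tx":-0.005,"ty":0,"tz":0.015,"fingers":0}
    - {"ax":0,"ay":0,"az":0,"tx":-0.003,"ty":0,"tz":0.013,"fingers":0}
    - {"ax":0,"ay":0,"az":0,"tx":-0.003,"ty":0,"tz":0.01,"fingers":0}
    - {"ax":0,"ay":0,"az":0,"tx":-0.002,"ty":0,"tz":0.008,"fingers":0}
    - {"ax":0,"ay":0,"az":0,"tx":-0.001,"ty":0,"tz":0.0042,"fingers":0}
    - {"ax":0,"ay":0,"az":0,"tx":0,"ty":0,"tz":0,"fingers":0}
    - {"ax":0,"ay":0,"az":0,"tx":0,"ty":0,"tz":0,"fingers":0}

```text
time_s: 21.65
position: [581.6, 390.8, 56.4]
eef_rot: [-3.14, -0.266, 0.097]
force: [-0.3, -0.5, -1.2]
gripper_width: 13.1
gripper_force: 30.0
```

Run:
```python
from h import *
p,m=look("side",3); print(m.round(1),sensors.state()["eef_rot"],"dev",err("long",24,2.0,15,m[:3],5.8)); R=cur()[1]
print("rotfix",(R.inv()*Rt(5.5,15)).as_rotvec(degrees=True).round(2), R.inv().apply(colpose("long",24,2,15,5.8)-m[:3]).round(1))
```

```text
[ 5.817e+02  3.909e+02  5.680e+01  2.000e-01 -3.000e-01 -1.500e+00] [-3.13962913 -0.26635924  0.09667868] dev [0.92 1.27 0.76]
rotfix [-0.12 -0.26  0.04] [-1.1  1.3  0.5]
```

Emit:
jog_arm:
  targets:
    - {"ax":0,"ay":0,"az":0,"tx":-0.003,"ty":0.0011,"tz":-0.0003,"fingers":0}
    - {"ax":0,"ay":0,"az":0,"tx":-0.003,"ty":0,"tz":-0.0008,"fingers":0}
    - {"ax":0,"ay":0,"az":0,"tx":-0.003,"ty":0,"tz":-0.0008,"fingers":0}
    - {"ax":0,"ay":0,"az":0,"tx":-0.002,"ty":0,"tz":-0.0005,"fingers":0}
    - {"ax":0,"ay":0,"az":0,"tx":-0.001,"ty":0,"tz":-0.0003,"fingers":0}
    - {"ax":0,"ay":0,"az":0,"tx":-0.001,"ty":0,"tz":-0.0003,"fingers":0}
    - {"ax":0,"ay":0,"az":0,"tx":-0.001,"ty":0,"tz":-0.0003,"fingers":0}
    - {"ax":0,"ay":0,"az":0,"tx":0,"ty":0,"tz":0,"fingers":0}

```text
time_s: 22.6
position: [566.8, 388.1, 55.6]
eef_rot: [-3.14, -0.265, 0.097]
force: [0.2, -0.3, -2.8]
gripper_width: 12.8
gripper_force: 30.0
```

Emit:
jog_arm:
  targets:
    - {"ax":0,"ay":0,"az":0,"tx":-0.001,"ty":0,"tz":-0.0003,"fingers":0}
    - {"ax":0,"ay":0,"az":0,"tx":-0.001,"ty":0,"tz":-0.0003,"fingers":0}
    - {"ax":0,"ay":0,"az":0,"tx":-0.001,"ty":0,"tz":-0.0003,"fingers":0}
    - {"ax":0,"ay":0,"az":0,"tx":0,"ty":0,"tz":0,"fingers":0}

```text
time_s: 23.0
position: [565.3, 388.3, 56.4]
eef_rot: [-3.139, -0.268, 0.097]
force: [3.4, -0.1, -1.2]
gripper_width: 13.1
gripper_force: 30.0
```

Emit:
jog_arm:
  targets:
    - {"ax":0,"ay":0,"az":0,"tx":-0.0015,"ty":0,"tz":-0.0004,"fingers":0}
    - {"ax":0,"ay":0,"az":0,"tx":-0.0015,"ty":0,"tz":-0.0004,"fingers":0}
    - {"ax":0,"ay":0,"az":0,"tx":-0.0015,"ty":0,"tz":-0.0004,"fingers":0}
    - {"ax":0,"ay":0,"az":0,"tx":-0.0015,"ty":0,"tz":-0.0004,"fingers":0}
    - {"ax":0,"ay":0,"az":0,"tx":-0.0015,"ty":0,"tz":-0.0004,"fingers":0}
    - {"ax":0,"ay":0,"az":0,"tx":-0.0015,"ty":0,"tz":-0.0004,"fingers":0}
    - {"ax":0,"ay":0,"az":0,"tx":-0.001,"ty":0,"tz":-0.0003,"fingers":0}
    - {"ax":0,"ay":0,"az":0,"tx":-0.001,"ty":0,"tz":-0.0003,"fingers":0}
    - {"ax":0,"ay":0,"az":0,"tx":0,"ty":0,"tz":0,"fingers":0}

```text
time_s: 23.9
position: [554.5, 387.4, 56.7]
eef_rot: [-3.139, -0.27, 0.097]
force: [7.4, 0.2, -1.2]
gripper_width: 13.2
gripper_force: 30.0
```

Emit:
jog_arm:
  targets:
    - {"ax":0,"ay":0,"az":0,"tx":-0.001,"ty":0,"tz":-0.0003,"fingers":0}
    - {"ax":0,"ay":0,"az":0,"tx":-0.0005,"ty":0,"tz":-0.0001,"fingers":0}
    - {"ax":0,"ay":0,"az":0,"tx":0,"ty":0,"tz":0,"fingers":0}

```text
time_s: 24.2
position: [553.3, 387.3, 56.8]
eef_rot: [-3.139, -0.27, 0.097]
force: [7.1, -0.3, -1.5]
gripper_width: 12.6
gripper_force: 30.0
```

Emit:
jog_arm:
  targets:
    - {"ax":0,"ay":0,"az":0,"tx":-0.0007,"ty":0,"tz":-0.0002,"fingers":0}
    - {"ax":0,"ay":0,"az":0,"tx":0,"ty":0,"tz":0,"fingers":0}

```text
time_s: 24.4
position: [552.7, 387.3, 56.9]
eef_rot: [-3.138, -0.27, 0.097]
force: [7.3, -0.6, -1.9]
gripper_width: 13.0
gripper_force: 30.0
```

Emit:
jog_arm:
  targets:
    - {"ax":0,"ay":0,"az":0,"tx":-0.0006,"ty":0,"tz":-0.0002,"fingers":0}
    - {"ax":0,"ay":0,"az":0,"tx":0,"ty":0,"tz":0,"fingers":0}

```text
time_s: 24.6
position: [552.2, 387.3, 57.0]
eef_rot: [-3.138, -0.271, 0.097]
force: [7.9, -0.8, -1.5]
gripper_width: 13.0
gripper_force: 30.0
```

Emit:
jog_arm:
  targets:
    - {"ax":0,"ay":0,"az":0,"tx":-0.0006,"ty":0,"tz":-0.0002,"fingers":0}
    - {"ax":0,"ay":0,"az":0,"tx":0,"ty":0,"tz":0,"fingers":0}

```text
time_s: 24.8
position: [551.7, 387.2, 57.1]
eef_rot: [-3.138, -0.271, 0.097]
force: [7.5, 0.1, -0.9]
gripper_width: 13.0
gripper_force: 30.0
```

Run:
```python
from h import *
p,m=look("side",1); print(m)
swing("long",m[:3],cur()[1],g=5.8,th0=15,h0=2.5,N=7)
```

```text
[ 5.51672458e+02  3.87248272e+02  5.70740556e+01  7.01564101e+00
 -3.47888317e-01 -1.22185509e+00]
model bias at start (place frame) -1.35 0.48 0.56
ay -2.14 txyz [-0.0003  0.      0.0035]
ay -2.14 txyz [-0.0002  0.      0.0029]
ay -2.14 txyz [-0.0006  0.      0.0028]
ay -2.14 txyz [-0.0006  0.      0.0028]
ay -2.14 txyz [-0.0006  0.      0.0029]
ay -2.14 txyz [-0.0006  0.      0.0029]
ay -2.14 txyz [-0.0006  0.      0.0029]
end [551.5 387.2  36.2]
```

Emit:
jog_arm:
  targets:
    - {"ax":0,"ay":0,"az":0,"tx":-0.0007,"ty":0,"tz":-0.0002,"fingers":0}
    - {"ax":0,"ay":0,"az":0,"tx":0,"ty":0,"tz":0,"fingers":0}

```text
time_s: 25.05
position: [551.2, 387.3, 57.2]
eef_rot: [-3.138, -0.271, 0.097]
force: [7.4, -0.3, -2.2]
gripper_width: 13.0
gripper_force: 30.0
```

Emit:
jog_arm:
  targets:
    - {"ax":0,"ay":0,"az":0,"tx":-0.0007,"ty":0,"tz":-0.0002,"fingers":0}
    - {"ax":0,"ay":0,"az":0,"tx":0,"ty":0,"tz":0,"fingers":0}

```text
time_s: 25.25
position: [551.1, 387.4, 57.5]
eef_rot: [-3.138, -0.273, 0.097]
force: [8.6, -0.4, -1.6]
gripper_width: 13.0
gripper_force: 30.0
```

Emit:
jog_arm:
  targets:
    - {"ax":0,"ay":-2.1,"az":0,"tx":0,"ty":0,"tz":0.0034,"fingers":0}
    - {"ax":0,"ay":-2.1,"az":0,"tx":0,"ty":0,"tz":0.0029,"fingers":0}
    - {"ax":0,"ay":-2.1,"az":0,"tx":-0.0005,"ty":0,"tz":0.0028,"fingers":0}
    - {"ax":0,"ay":-2.1,"az":0,"tx":-0.0006,"ty":0,"tz":0.0028,"fingers":0}
    - {"ax":0,"ay":-2.1,"az":0,"tx":-0.0006,"ty":0,"tz":0.0028,"fingers":0}
    - {"ax":0,"ay":-1.1,"az":0,"tx":-0.0003,"ty":0,"tz":0.0015,"fingers":0}
    - {"ax":0,"ay":0,"az":0,"tx":0,"ty":0,"tz":0,"fingers":0}

```text
time_s: 25.95
position: [552.2, 387.1, 40.5]
eef_rot: [-3.138, -0.069, 0.097]
force: [7.1, 0.3, -1.2]
gripper_width: 13.0
gripper_force: 30.0
```

Emit:
jog_arm:
  targets:
    - {"ax":0,"ay":-1.1,"az":0,"tx":-0.0003,"ty":0,"tz":0.0014,"fingers":0}
    - {"ax":0,"ay":-1.1,"az":0,"tx":-0.0002,"ty":0,"tz":0.0014,"fingers":0}
    - {"ax":0,"ay":0,"az":0,"tx":0,"ty":0,"tz":0,"fingers":0}

```text
time_s: 26.25
position: [551.6, 387.1, 37.7]
eef_rot: [-3.139, -0.031, 0.097]
force: [7.2, -0.4, -0.3]
gripper_width: 13.0
gripper_force: 30.0
```

Run:
```python
from h import *
p,m=look("side",1); print(m.round(1),sensors.state()["eef_rot"],err("long",-5,0,0,m[:3],5.8))
```

```text
[551.6 387.1  37.8   7.8   1.1  -0.9] [-3.13856651 -0.03142491  0.09696685] [-1.25  0.31  2.07]
```

Emit:
jog_arm:
  targets:
    - {"ax":0,"ay":-0.8,"az":0,"tx":0.0005,"ty":0,"tz":0.0008,"fingers":0}
    - {"ax":0,"ay":-0.8,"az":0,"tx":0.0005,"ty":0,"tz":0.0007,"fingers":0}
    - {"ax":0,"ay":0,"az":0,"tx":0,"ty":0,"tz":0,"fingers":0}

```text
time_s: 26.6
position: [552.3, 387.1, 36.1]
eef_rot: [-3.139, -0.003, 0.097]
force: [6.7, -0.5, -0.3]
gripper_width: 13.1
gripper_force: 30.0
```

Emit:
jog_arm:
  targets:
    - {"ax":0,"ay":0,"az":0,"tx":0.0005,"ty":0,"tz":0.0004,"fingers":0}
    - {"ax":0,"ay":0,"az":0,"tx":0,"ty":0,"tz":0,"fingers":0}

```text
time_s: 26.8
position: [552.5, 387.1, 36.0]
eef_rot: [-3.139, -0.003, 0.097]
force: [6.6, -1.3, -0.8]
gripper_width: 12.7
gripper_force: 30.0
```

Emit:
jog_arm:
  targets:
    - {"ax":0,"ay":0,"az":0,"tx":0.001,"ty":0,"tz":0,"fingers":0}
    - {"ax":0,"ay":0,"az":0,"tx":0.001,"ty":0,"tz":0,"fingers":0}
    - {"ax":0,"ay":0,"az":0,"tx":0.001,"ty":0,"tz":0,"fingers":0}
    - {"ax":0,"ay":0,"az":0,"tx":0,"ty":0,"tz":0,"fingers":0}

```text
time_s: 27.2
position: [554.8, 387.3, 36.0]
eef_rot: [-3.139, -0.001, 0.097]
force: [5.5, 0.5, 1.8]
gripper_width: 12.9
gripper_force: 30.0
```

Emit:
jog_arm:
  targets:
    - {"ax":0,"ay":0,"az":0,"tx":0.001,"ty":0,"tz":0.0002,"fingers":0}
    - {"ax":0,"ay":0,"az":0,"tx":0.0005,"ty":0,"tz":0,"fingers":0}
    - {"ax":0,"ay":0,"az":0,"tx":0,"ty":0,"tz":0,"fingers":0}

```text
time_s: 27.5
position: [555.3, 387.4, 35.7]
eef_rot: [-3.139, 0.001, 0.097]
force: [4.5, -0.6, 4.9]
gripper_width: 12.7
gripper_force: 30.0
```

Emit:
jog_arm:
  targets:
    - {"ax":0,"ay":0,"az":0,"tx":0.0008,"ty":0,"tz":0.0002,"fingers":0}
    - {"ax":0,"ay":0,"az":0,"tx":0,"ty":0,"tz":0,"fingers":0}

```text
time_s: 27.7
position: [555.4, 387.4, 35.5]
eef_rot: [-3.14, 0.002, 0.097]
force: [4.0, 0.4, 6.3]
gripper_width: 13.0
gripper_force: 30.0
```

Emit:
jog_arm:
  targets:
    - {"ax":0,"ay":0,"az":0,"tx":0.0005,"ty":0,"tz":-0.0007,"fingers":0}
    - {"ax":0,"ay":0,"az":0,"tx":0.0008,"ty":0,"tz":0,"fingers":0}
    - {"ax":0,"ay":0,"az":0,"tx":0,"ty":0,"tz":0,"fingers":0}

```text
time_s: 28.0
position: [556.3, 387.4, 35.5]
eef_rot: [-3.14, 0.004, 0.097]
force: [2.7, -0.6, 5.9]
gripper_width: 12.9
gripper_force: 30.0
```

Emit:
jog_arm:
  targets:
    - {"ax":0,"ay":0,"az":0,"tx":0.0008,"ty":0,"tz":0,"fingers":0}
    - {"ax":0,"ay":0,"az":0,"tx":0.0005,"ty":0,"tz":0,"fingers":0}
    - {"ax":0,"ay":0,"az":0,"tx":0,"ty":0,"tz":0,"fingers":0}

```text
time_s: 28.3
position: [557.2, 387.5, 35.5]
eef_rot: [-3.14, 0.004, 0.097]
force: [2.6, -0.5, 6.2]
gripper_width: 13.4
gripper_force: 30.0
```

Emit:
jog_arm:
  targets:
    - {"ax":0,"ay":0,"az":0,"tx":0.0008,"ty":0,"tz":0,"fingers":0}
    - {"ax":0,"ay":0,"az":0,"tx":0,"ty":0,"tz":0,"fingers":0}

```text
time_s: 28.5
position: [557.9, 387.6, 35.5]
eef_rot: [-3.14, 0.005, 0.097]
force: [2.3, -0.4, 6.4]
gripper_width: 12.8
gripper_force: 30.0
```

Emit:
jog_arm:
  targets:
    - {"ax":0,"ay":0,"az":0,"tx":0.0006,"ty":0,"tz":-0.0006,"fingers":0}
    - {"ax":0,"ay":0,"az":0,"tx":0,"ty":0,"tz":0,"fingers":0}

```text
time_s: 28.7
position: [558.0, 387.6, 35.5]
eef_rot: [-3.14, 0.006, 0.097]
force: [2.2, -0.3, 5.1]
gripper_width: 13.0
gripper_force: 30.0
```

Emit:
jog_arm:
  targets:
    - {"ax":0,"ay":0,"az":0,"tx":0.0007,"ty":0,"tz":0,"fingers":0}
    - {"ax":0,"ay":0,"az":0,"tx":0,"ty":0,"tz":0,"fingers":0}

```text
time_s: 28.9
position: [558.0, 387.5, 35.5]
eef_rot: [-3.14, 0.007, 0.097]
force: [-0.7, 1.3, 5.1]
gripper_width: 13.0
gripper_force: 30.0
```

Emit:
jog_arm:
  targets:
    - {"ax":0,"ay":0,"az":0,"tx":0.0007,"ty":0,"tz":0,"fingers":0}
    - {"ax":0,"ay":0,"az":0,"tx":0,"ty":0,"tz":0,"fingers":0}

```text
time_s: 29.1
position: [558.0, 387.5, 35.5]
eef_rot: [-3.141, 0.009, 0.097]
force: [-0.7, 0.9, 6.1]
gripper_width: 13.3
gripper_force: 30.0
```

Against the back stop, since x has stopped at 558.0. Releasing.

Emit:
jog_arm:
  targets:
    - {"ax":0,"ay":0,"az":0,"tx":0,"ty":0,"tz":0,"fingers":0.3}
    - {"ax":0,"ay":0,"az":0,"tx":0,"ty":0,"tz":0,"fingers":0.3}
    - {"ax":0,"ay":0,"az":0,"tx":0,"ty":0,"tz":0,"fingers":0.3}
    - {"ax":0,"ay":0,"az":0,"tx":0,"ty":0,"tz":-0.005,"fingers":0.3}
    - {"ax":0,"ay":0,"az":0,"tx":0,"ty":0,"tz":-0.03,"fingers":0.3}
    - {"ax":0,"ay":0,"az":0,"tx":0,"ty":0,"tz":-0.045,"fingers":0.3}
    - {"ax":0,"ay":0,"az":0,"tx":0,"ty":0,"tz":-0.03,"fingers":0.3}
    - {"ax":0,"ay":0,"az":0,"tx":0,"ty":0,"tz":0,"fingers":0.4}

```text
time_s: 29.9
position: [564.0, 389.0, 151.7]
eef_rot: [-3.137, -0.006, 0.097]
force: [0.1, 1.3, 0.4]
gripper_width: 29.0
gripper_force: 0.0
```

```bash
python3 -c "
from h import *
plan([481,-101.7,100],-12.1,0,vmax=46)"
```

```text
t 29.9 at [564.  389.  151.7] tool-frame shift [-130.5  480.6   48.4] rotvec [-0.35 -0.32 17.66] rows 11
{"ax": -0.0, "ay": -0.0, "az": 1.6, "tx": -0.0119, "ty": 0.0437, "tz": 0.0044}
{"ax": -0.0, "ay": -0.0, "az": 1.6, "tx": -0.0106, "ty": 0.044, "tz": 0.0044}
{"ax": -0.0, "ay": -0.0, "az": 1.6, "tx": -0.0094, "ty": 0.0443, "tz": 0.0045}
{"ax": -0.0, "ay": -0.0, "az": 1.6, "tx": -0.0081, "ty": 0.0445, "tz": 0.0045}
{"ax": -0.0, "ay": -0.0, "az": 1.6, "tx": -0.0069, "ty": 0.0447, "tz": 0.0045}
{"ax": -0.0, "ay": -0.0, "az": 1.6, "tx": -0.0056, "ty": 0.0449, "tz": 0.0045}
{"ax": -0.0, "ay": -0.0, "az": 1.6, "tx": -0.0044, "ty": 0.045, "tz": 0.0046}
{"ax": -0.0, "ay": -0.0, "az": 1.6, "tx": -0.0031, "ty": 0.0451, "tz": 0.0046}
{"ax": -0.0, "ay": -0.0, "az": 1.6, "tx": -0.0018, "ty": 0.0452, "tz": 0.0046}
{"ax": -0.0, "ay": -0.0, "az": 1.6, "tx": -0.0006, "ty": 0.0452, "tz": 0.0046}
{"ax": -0.0, "ay": -0.0, "az": 1.6, "tx": 0.0007, "ty": 0.0452, "tz": 0.0047}
```

Emit:
jog_arm:
  targets:
    - {"ax":0,"ay":0,"az":1.6,"tx":-0.0119,"ty":0.0437,"tz":0.004,"fingers":0.4}
    - {"ax":0,"ay":0,"az":1.6,"tx":-0.0106,"ty":0.044,"tz":0.004,"fingers":0.4}
    - {"ax":0,"ay":0,"az":1.6,"tx":-0.0094,"ty":0.0443,"tz":0.004,"fingers":0.4}
    - {"ax":0,"ay":0,"az":1.6,"tx":-0.0081,"ty":0.0445,"tz":0.004,"fingers":0.4}
    - {"ax":0,"ay":0,"az":1.6,"tx":-0.0069,"ty":0.0447,"tz":0.004,"fingers":0.4}
    - {"ax":0,"ay":0,"az":1.6,"tx":-0.0056,"ty":0.0449,"tz":0.004,"fingers":0.4}
    - {"ax":0,"ay":0,"az":1.6,"tx":-0.0044,"ty":0.045,"tz":0.004,"fingers":0.4}
    - {"ax":0,"ay":0,"az":1.6,"tx":-0.0031,"ty":0.0451,"tz":0.005,"fingers":0.4}
    - {"ax":0,"ay":0,"az":1.6,"tx":-0.0018,"ty":0.0452,"tz":0.005,"fingers":0.4}
    - {"ax":0,"ay":0,"az":1.6,"tx":-0.0006,"ty":0.0452,"tz":0.005,"fingers":0.4}

```text
time_s: 30.9
position: [484.0, -60.1, 101.9]
eef_rot: [-3.141, 0.005, -0.183]
force: [-0.2, 0.4, 0.2]
gripper_width: 35.0
gripper_force: 0.0
```

Emit:
jog_arm:
  targets:
    - {"ax":0,"ay":0,"az":1.6,"tx":0.0007,"ty":0.042,"tz":0.02,"fingers":0.4}
    - {"ax":0,"ay":0,"az":0,"tx":0,"ty":0,"tz":0.04,"fingers":0.4}
    - {"ax":0,"ay":0,"az":0,"tx":0,"ty":0,"tz":0.015,"fingers":0.4}
    - {"ax":0,"ay":0,"az":0,"tx":0,"ty":0,"tz":0,"fingers":0.4}
    - {"ax":0,"ay":0,"az":0,"tx":0,"ty":0,"tz":0,"fingers":0.4}

```text
time_s: 31.4
position: [477.6, -99.7, 27.3]
eef_rot: [-3.141, 0.005, -0.21]
force: [-0.1, 0.1, 0.4]
gripper_width: 34.7
gripper_force: 0.0
```

Run:
```python
from h import *
p,m=look("top",3); np.save("topp3.npy",p); print(m.round(1))
d=np.array([481,-101.7,3.5])-m[:3]; R=cur()[1]; print(R.inv().apply(d).round(1),(R.inv()*Rt(-12.1,0)).as_rotvec(degrees=True).round(2))
a=ortho("top",np.load("topp2.npy"),543.8,253.7,RY,41.5,380,280,2); b=ortho("top",p,543.8,253.7,RY,41.5,380,280,2)
cv2.imwrite("pics/done2.png",np.hstack([b[:,60:460]]))
```

```text
[ 4.785e+02 -9.980e+01  2.820e+01  0.000e+00  2.000e-01  1.000e-01]
[ 2.9  1.3 24.7] [0.01 0.12 0.11]
```

View pics/done2.png

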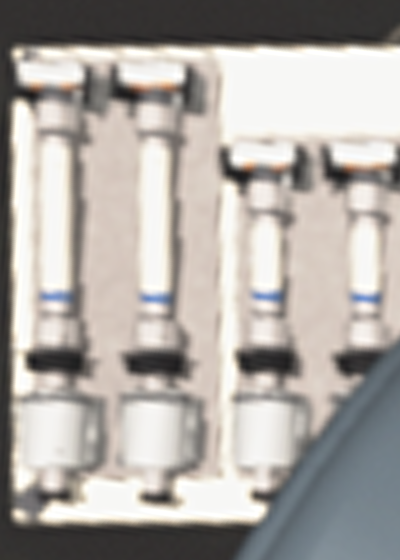

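The long column is home too: its cap (v≈362) and band (v≈297) match its neighbour's. Now the middle one.

Emit:
jog_arm:
  targets:
    - {"ax":0,"ay":0,"az":0,"tx":0.0029,"ty":0.0013,"tz":0.002,"fingers":0.4}
    - {"ax":0,"ay":0,"az":0,"tx":0,"ty":0,"tz":0.014,"fingers":0.4}
    - {"ax":0,"ay":0,"az":0,"tx":0,"ty":0,"tz":0.008,"fingers":0.4}
    - {"ax":0,"ay":0,"az":0,"tx":0,"ty":0,"tz":0,"fingers":0.4}
    - {"ax":0,"ay":0,"az":0,"tx":0,"ty":0,"tz":0,"fingers":0}
    - {"ax":0,"ay":0,"az":0,"tx":0,"ty":0,"tz":0,"fingers":0}
    - {"ax":0,"ay":0,"az":0,"tx":0,"ty":0,"tz":0,"fingers":0}
    - {"ax":0,"ay":0,"az":0,"tx":0,"ty":0,"tz":0,"fingers":0}

```text
time_s: 32.35
position: [480.7, -101.9, 3.9]
eef_rot: [-3.142, 0.003, -0.21]
force: [-0.3, 0.5, 1.5]
gripper_width: 13.1
gripper_force: 30.0
```

Run:
```python
from h import *
p,m=look("top",2); print(m.round(1),sensors.state()["eef_rot"])
P=m[:3]+[0,0,160]
T=colpose("middle",30,66,15,6); R=cur()[1]; d=T-P; rv=(R.inv()*Rt(5.5,15)).as_rotvec(degrees=True); print(T,rv.round(2)); n=7
for i in range(n): print((R.inv().apply(d/n)/1000).round(4)); R=R*Ro.from_rotvec(rv/n,degrees=True)
```

```text
[ 480.7 -101.9    3.9    0.    -0.     1.9] [-3.14151236  0.00334226 -0.21015108]
[602.22103264 130.13051846 117.23358775] [  2.26  15.07 -17.45]
[ 0.0101 -0.036   0.0066]
[ 0.0114 -0.0355  0.0072]
[ 0.0126 -0.035   0.0079]
[ 0.0138 -0.0343  0.0086]
[ 0.015  -0.0337  0.0093]
[ 0.0161 -0.0329  0.0101]
[ 0.0171 -0.0322  0.0109]
```

Emit:
jog_arm:
  targets:
    - {"ax":0,"ay":0,"az":0,"tx":0,"ty":0,"tz":-0.01,"fingers":0}
    - {"ax":0,"ay":0,"az":0,"tx":0,"ty":0,"tz":-0.045,"fingers":0}
    - {"ax":0,"ay":0,"az":0,"tx":0,"ty":0,"tz":-0.05,"fingers":0}
    - {"ax":0,"ay":0,"az":0,"tx":0,"ty":0,"tz":-0.045,"fingers":0}
    - {"ax":0,"ay":0,"az":0,"tx":0,"ty":0,"tz":-0.01,"fingers":0}

```text
time_s: 32.95
position: [483.8, -103.1, 168.7]
eef_rot: [3.14, -0.006, -0.21]
force: [-0.1, 0.3, -1.2]
gripper_width: 12.8
gripper_force: 30.0
```

Emit:
jog_arm:
  targets:
    - {"ax":0.3,"ay":2.15,"az":-2.5,"tx":0.0101,"ty":-0.036,"tz":0.0066,"fingers":0}
    - {"ax":0.3,"ay":2.15,"az":-2.5,"tx":0.0114,"ty":-0.0355,"tz":0.0072,"fingers":0}
    - {"ax":0.3,"ay":2.15,"az":-2.5,"tx":0.0126,"ty":-0.035,"tz":0.0079,"fingers":0}
    - {"ax":0.3,"ay":2.15,"az":-2.5,"tx":0.0138,"ty":-0.0343,"tz":0.0086,"fingers":0}
    - {"ax":0.3,"ay":2.15,"az":-2.5,"tx":0.015,"ty":-0.0337,"tz":0.0093,"fingers":0}
    - {"ax":0.3,"ay":2.15,"az":-2.5,"tx":0.0161,"ty":-0.0329,"tz":0.0101,"fingers":0}
    - {"ax":0.3,"ay":2.15,"az":-2.5,"tx":0.0171,"ty":-0.02,"tz":0.0109,"fingers":0}
    - {"ax":0,"ay":0,"az":0,"tx":0,"ty":0,"tz":0,"fingers":0}
    - {"ax":0,"ay":0,"az":0,"tx":0,"ty":0,"tz":0,"fingers":0}

```text
time_s: 33.85
position: [601.8, 118.0, 115.5]
eef_rot: [3.139, -0.257, 0.098]
force: [-0.6, -0.9, -1.8]
gripper_width: 13.0
gripper_force: 30.0
```

Run:
```python
from h import *
p,m=look("side",3); print(m.round(1),sensors.state()["eef_rot"]); R=cur()[1]; C=m[:3]; g=5.1
print("rotfix",(R.inv()*Rt(5.5,15)).as_rotvec(degrees=True).round(2))
for s,h in((24,25),(24,2.0)):
    T=colpose("middle",s,h,15,g); print(s,h,T.round(1),R.inv().apply(T-C).round(1)); C=T
```

```text
[ 6.023e+02  1.171e+02  1.163e+02  1.000e-01 -2.000e-01 -1.000e+00] [ 3.13894062 -0.25928972  0.0957813 ]
rotfix [ 0.16  0.14 -0.01]
24 25 [596.  129.5  77.1] [-14.9 -13.1  36.5]
24 2.0 [596.  129.5  54.1] [-5.9 -0.1 22.2]
```

Emit:
jog_arm:
  targets:
    - {"ax":0,"ay":0,"az":0,"tx":0,"ty":-0.0128,"tz":0,"fingers":0}
    - {"ax":0,"ay":0,"az":0,"tx":-0.006,"ty":0,"tz":0.014,"fingers":0}
    - {"ax":0,"ay":0,"az":0,"tx":-0.006,"ty":0,"tz":0.014,"fingers":0}
    - {"ax":0,"ay":0,"az":0,"tx":-0.003,"ty":0,"tz":0.01,"fingers":0}
    - {"ax":0,"ay":0,"az":0,"tx":-0.003,"ty":0,"tz":0.01,"fingers":0}
    - {"ax":0,"ay":0,"az":0,"tx":-0.002,"ty":0,"tz":0.007,"fingers":0}
    - {"ax":0,"ay":0,"az":0,"tx":-0.001,"ty":0,"tz":0.0037,"fingers":0}
    - {"ax":0,"ay":0,"az":0,"tx":0,"ty":0,"tz":0,"fingers":0}
    - {"ax":0,"ay":0,"az":0,"tx":0,"ty":0,"tz":0,"fingers":0}

```text
time_s: 34.9
position: [597.2, 129.9, 54.7]
eef_rot: [3.139, -0.261, 0.097]
force: [-0.6, -0.3, -0.8]
gripper_width: 13.1
gripper_force: 30.0
```

Run:
```python
from h import *
p,m=look("side",3); print(m.round(1),sensors.state()["eef_rot"],"dev",err("middle",24,2.0,15,m[:3],5.1)); R=cur()[1]
print("rotfix",(R.inv()*Rt(5.5,15)).as_rotvec(degrees=True).round(2), R.inv().apply(colpose("middle",24,2,15,5.1)-m[:3]).round(1))
```

```text
[ 5.973e+02  1.300e+02  5.490e+01  2.000e-01 -2.000e-01 -6.000e-01] [ 3.13889781 -0.26153067  0.09746176] dev [1.27 0.31 0.81]
rotfix [0.13 0.02 0.08] [-1.4  0.3  0.5]
```

Emit:
jog_arm:
  targets:
    - {"ax":0,"ay":0,"az":0,"tx":-0.003,"ty":0,"tz":-0.0003,"fingers":0}
    - {"ax":0,"ay":0,"az":0,"tx":-0.003,"ty":0,"tz":-0.0005,"fingers":0}
    - {"ax":0,"ay":0,"az":0,"tx":-0.003,"ty":0,"tz":-0.0008,"fingers":0}
    - {"ax":0,"ay":0,"az":0,"tx":-0.002,"ty":0,"tz":-0.0005,"fingers":0}
    - {"ax":0,"ay":0,"az":0,"tx":-0.0015,"ty":0,"tz":-0.0004,"fingers":0}
    - {"ax":0,"ay":0,"az":0,"tx":-0.001,"ty":0,"tz":-0.0003,"fingers":0}
    - {"ax":0,"ay":0,"az":0,"tx":-0.001,"ty":0,"tz":-0.0003,"fingers":0}
    - {"ax":0,"ay":0,"az":0,"tx":0,"ty":0,"tz":0,"fingers":0}

```text
time_s: 35.85
position: [581.9, 128.5, 53.7]
eef_rot: [3.139, -0.26, 0.097]
force: [0.0, -0.7, -1.8]
gripper_width: 12.8
gripper_force: 30.0
```

Emit:
jog_arm:
  targets:
    - {"ax":0,"ay":0,"az":0,"tx":-0.001,"ty":0,"tz":-0.0003,"fingers":0}
    - {"ax":0,"ay":0,"az":0,"tx":-0.001,"ty":0,"tz":-0.0003,"fingers":0}
    - {"ax":0,"ay":0,"az":0,"tx":-0.001,"ty":0,"tz":-0.0003,"fingers":0}
    - {"ax":0,"ay":0,"az":0,"tx":0,"ty":0,"tz":0,"fingers":0}

```text
time_s: 36.25
position: [580.7, 128.2, 54.4]
eef_rot: [3.139, -0.264, 0.097]
force: [3.1, 0.8, -0.6]
gripper_width: 12.8
gripper_force: 30.0
```

Emit:
jog_arm:
  targets:
    - {"ax":0,"ay":0,"az":0,"tx":-0.0015,"ty":0,"tz":-0.0004,"fingers":0}
    - {"ax":0,"ay":0,"az":0,"tx":-0.0015,"ty":0,"tz":-0.0004,"fingers":0}
    - {"ax":0,"ay":0,"az":0,"tx":-0.0015,"ty":0,"tz":-0.0004,"fingers":0}
    - {"ax":0,"ay":0,"az":0,"tx":-0.0015,"ty":0,"tz":-0.0004,"fingers":0}
    - {"ax":0,"ay":0,"az":0,"tx":-0.0015,"ty":0,"tz":-0.0004,"fingers":0}
    - {"ax":0,"ay":0,"az":0,"tx":-0.0015,"ty":0,"tz":-0.0004,"fingers":0}
    - {"ax":0,"ay":0,"az":0,"tx":-0.0012,"ty":0,"tz":-0.0003,"fingers":0}
    - {"ax":0,"ay":0,"az":0,"tx":-0.001,"ty":0,"tz":-0.0003,"fingers":0}
    - {"ax":0,"ay":0,"az":0,"tx":0,"ty":0,"tz":0,"fingers":0}

```text
time_s: 37.15
position: [569.9, 127.0, 54.8]
eef_rot: [3.139, -0.266, 0.097]
force: [6.0, 1.5, -0.4]
gripper_width: 13.0
gripper_force: 30.0
```

Emit:
jog_arm:
  targets:
    - {"ax":0,"ay":0,"az":0,"tx":-0.001,"ty":0,"tz":-0.0003,"fingers":0}
    - {"ax":0,"ay":0,"az":0,"tx":-0.0005,"ty":0,"tz":-0.0001,"fingers":0}
    - {"ax":0,"ay":0,"az":0,"tx":0,"ty":0,"tz":0,"fingers":0}

```text
time_s: 37.45
position: [568.7, 126.9, 54.9]
eef_rot: [3.139, -0.267, 0.097]
force: [6.0, 1.4, -0.4]
gripper_width: 12.7
gripper_force: 30.0
```

Emit:
jog_arm:
  targets:
    - {"ax":0,"ay":0,"az":0,"tx":-0.0007,"ty":0,"tz":-0.0002,"fingers":0}
    - {"ax":0,"ay":0,"az":0,"tx":0,"ty":0,"tz":0,"fingers":0}

```text
time_s: 37.65
position: [568.2, 126.8, 55.0]
eef_rot: [3.138, -0.267, 0.097]
force: [6.6, 1.3, -1.0]
gripper_width: 12.9
gripper_force: 30.0
```

Emit:
jog_arm:
  targets:
    - {"ax":0,"ay":0,"az":0,"tx":-0.0007,"ty":0,"tz":-0.0002,"fingers":0}
    - {"ax":0,"ay":0,"az":0,"tx":0,"ty":0,"tz":0,"fingers":0}

```text
time_s: 37.85
position: [567.6, 126.8, 55.0]
eef_rot: [3.138, -0.267, 0.097]
force: [6.2, 1.0, -0.7]
gripper_width: 13.0
gripper_force: 30.0
```

Emit:
jog_arm:
  targets:
    - {"ax":0,"ay":0,"az":0,"tx":-0.0007,"ty":0,"tz":-0.0002,"fingers":0}
    - {"ax":0,"ay":0,"az":0,"tx":0,"ty":0,"tz":0,"fingers":0}

```text
time_s: 38.05
position: [567.0, 126.7, 55.1]
eef_rot: [3.138, -0.268, 0.097]
force: [7.8, 1.6, -1.1]
gripper_width: 12.9
gripper_force: 30.0
```

Emit:
jog_arm:
  targets:
    - {"ax":0,"ay":0,"az":0,"tx":-0.0007,"ty":0,"tz":-0.0002,"fingers":0}
    - {"ax":0,"ay":0,"az":0,"tx":0,"ty":0,"tz":0,"fingers":0}

```text
time_s: 38.25
position: [566.7, 126.6, 55.2]
eef_rot: [3.138, -0.269, 0.097]
force: [7.2, 2.0, 0.2]
gripper_width: 13.2
gripper_force: 30.0
```

Emit:
jog_arm:
  targets:
    - {"ax":0,"ay":0,"az":0,"tx":-0.0006,"ty":0,"tz":-0.0002,"fingers":0}
    - {"ax":0,"ay":0,"az":0,"tx":0,"ty":0,"tz":0,"fingers":0}

```text
time_s: 38.45
position: [566.7, 126.6, 55.5]
eef_rot: [3.138, -0.27, 0.097]
force: [8.1, 1.2, -1.0]
gripper_width: 12.8
gripper_force: 30.0
```

Run:
```python
from h import *
swing("middle",cur()[0],cur()[1],g=5.1,th0=15,h0=2.5,N=7)
```

```text
model bias at start (place frame) -1.56 -0.14 0.87
ay -2.14 txyz [-0.0004 -0.      0.0034]
ay -2.14 txyz [-0.0001 -0.      0.0026]
ay -2.14 txyz [-0.0006 -0.      0.0025]
ay -2.14 txyz [-0.0006 -0.      0.0025]
ay -2.14 txyz [-0.0006 -0.      0.0025]
ay -2.14 txyz [-0.0006 -0.      0.0025]
ay -2.14 txyz [-0.0006 -0.      0.0025]
end [566.3 126.5  36.9]
```

Emit:
jog_arm:
  targets:
    - {"ax":0,"ay":-2.1,"az":0,"tx":0,"ty":0,"tz":0.0031,"fingers":0}
    - {"ax":0,"ay":-2.1,"az":0,"tx":0,"ty":0,"tz":0.0026,"fingers":0}
    - {"ax":0,"ay":-2.1,"az":0,"tx":-0.0004,"ty":0,"tz":0.0025,"fingers":0}
    - {"ax":0,"ay":-2.1,"az":0,"tx":-0.0005,"ty":0,"tz":0.0025,"fingers":0}
    - {"ax":0,"ay":-2.1,"az":0,"tx":-0.0005,"ty":0,"tz":0.0025,"fingers":0}
    - {"ax":0,"ay":-1.1,"az":0,"tx":-0.0003,"ty":0,"tz":0.0013,"fingers":0}
    - {"ax":0,"ay":0,"az":0,"tx":0,"ty":0,"tz":0,"fingers":0}

```text
time_s: 39.15
position: [567.4, 126.7, 40.4]
eef_rot: [3.139, -0.066, 0.096]
force: [7.0, 1.6, 0.7]
gripper_width: 12.7
gripper_force: 30.0
```

Emit:
jog_arm:
  targets:
    - {"ax":0,"ay":-1.1,"az":0,"tx":0,"ty":0,"tz":0.0012,"fingers":0}
    - {"ax":0,"ay":-1.1,"az":0,"tx":0,"ty":0,"tz":0.0012,"fingers":0}
    - {"ax":0,"ay":0,"az":0,"tx":0,"ty":0,"tz":0,"fingers":0}

```text
time_s: 39.45
position: [567.1, 126.7, 37.9]
eef_rot: [3.139, -0.027, 0.096]
force: [6.4, 0.9, 1.2]
gripper_width: 13.1
gripper_force: 30.0
```

Emit:
jog_arm:
  targets:
    - {"ax":0,"ay":-0.8,"az":0,"tx":0.0005,"ty":0,"tz":0.0007,"fingers":0}
    - {"ax":0,"ay":-0.6,"az":0,"tx":0.0005,"ty":0,"tz":0.0005,"fingers":0}
    - {"ax":0,"ay":0,"az":0,"tx":0,"ty":0,"tz":0,"fingers":0}

```text
time_s: 39.75
position: [567.7, 126.8, 36.9]
eef_rot: [3.139, -0.002, 0.096]
force: [6.7, 0.5, 1.9]
gripper_width: 13.0
gripper_force: 30.0
```

Emit:
jog_arm:
  targets:
    - {"ax":0,"ay":0,"az":0,"tx":0.001,"ty":0,"tz":0.0002,"fingers":0}
    - {"ax":0,"ay":0,"az":0,"tx":0.001,"ty":0,"tz":0,"fingers":0}
    - {"ax":0,"ay":0,"az":0,"tx":0.001,"ty":0,"tz":0,"fingers":0}
    - {"ax":0,"ay":0,"az":0,"tx":0,"ty":0,"tz":0,"fingers":0}

```text
time_s: 40.15
position: [569.0, 127.0, 36.7]
eef_rot: [3.139, 0.001, 0.097]
force: [4.0, 1.0, 5.6]
gripper_width: 13.3
gripper_force: 30.0
```

Emit:
jog_arm:
  targets:
    - {"ax":0,"ay":0,"az":0,"tx":0.0008,"ty":0,"tz":-0.0003,"fingers":0}
    - {"ax":0,"ay":0,"az":0,"tx":0.0008,"ty":0,"tz":0,"fingers":0}
    - {"ax":0,"ay":0,"az":0,"tx":0,"ty":0,"tz":0,"fingers":0}

```text
time_s: 40.45
position: [569.7, 127.1, 36.5]
eef_rot: [3.139, 0.003, 0.097]
force: [4.4, 0.9, 6.1]
gripper_width: 12.9
gripper_force: 30.0
```

Emit:
jog_arm:
  targets:
    - {"ax":0,"ay":0,"az":0,"tx":0.0008,"ty":0,"tz":-0.0002,"fingers":0}
    - {"ax":0,"ay":0,"az":0,"tx":0,"ty":0,"tz":0,"fingers":0}

```text
time_s: 40.65
position: [570.2, 127.2, 36.5]
eef_rot: [3.139, 0.004, 0.097]
force: [4.3, 0.5, 5.5]
gripper_width: 13.2
gripper_force: 30.0
```

Emit:
jog_arm:
  targets:
    - {"ax":0,"ay":0,"az":0,"tx":0.0008,"ty":0,"tz":-0.0006,"fingers":0}
    - {"ax":0,"ay":0,"az":0,"tx":0.0008,"ty":0,"tz":0,"fingers":0}
    - {"ax":0,"ay":0,"az":0,"tx":0,"ty":0,"tz":0,"fingers":0}

```text
time_s: 40.95
position: [571.4, 127.3, 36.6]
eef_rot: [3.139, 0.005, 0.097]
force: [3.9, 1.3, 2.7]
gripper_width: 13.1
gripper_force: 30.0
```

Emit:
jog_arm:
  targets:
    - {"ax":0,"ay":0,"az":0,"tx":0.0008,"ty":0,"tz":-0.0002,"fingers":0}
    - {"ax":0,"ay":0,"az":0,"tx":0,"ty":0,"tz":0,"fingers":0}

```text
time_s: 41.15
position: [572.2, 127.4, 36.7]
eef_rot: [3.139, 0.005, 0.097]
force: [4.9, -0.6, 0.8]
gripper_width: 12.8
gripper_force: 30.0
```

Emit:
jog_arm:
  targets:
    - {"ax":0,"ay":0,"az":0,"tx":0.0008,"ty":0,"tz":-0.0002,"fingers":0}
    - {"ax":0,"ay":0,"az":0,"tx":0,"ty":0,"tz":0,"fingers":0}

```text
time_s: 41.35
position: [573.0, 127.5, 36.8]
eef_rot: [3.139, 0.005, 0.097]
force: [4.5, -0.3, -0.6]
gripper_width: 13.1
gripper_force: 30.0
```

Emit:
jog_arm:
  targets:
    - {"ax":0,"ay":0,"az":0,"tx":0.0007,"ty":0,"tz":0,"fingers":0}
    - {"ax":0,"ay":0,"az":0,"tx":0,"ty":0,"tz":0,"fingers":0}

```text
time_s: 41.55
position: [573.3, 127.6, 36.8]
eef_rot: [3.139, 0.006, 0.097]
force: [4.5, 0.0, -1.1]
gripper_width: 13.2
gripper_force: 30.0
```

Emit:
jog_arm:
  targets:
    - {"ax":0,"ay":0,"az":0,"tx":0.0006,"ty":0,"tz":0.0002,"fingers":0}
    - {"ax":0,"ay":0,"az":0,"tx":0,"ty":0,"tz":0,"fingers":0}

```text
time_s: 41.75
position: [573.3, 127.6, 36.7]
eef_rot: [3.139, 0.007, 0.097]
force: [3.0, -0.9, 0.3]
gripper_width: 12.9
gripper_force: 30.0
```

Emit:
jog_arm:
  targets:
    - {"ax":0,"ay":0,"az":0,"tx":0.0006,"ty":0,"tz":0.0002,"fingers":0}
    - {"ax":0,"ay":0,"az":0,"tx":0,"ty":0,"tz":0,"fingers":0}

```text
time_s: 41.95
position: [573.3, 127.6, 36.7]
eef_rot: [3.139, 0.008, 0.097]
force: [0.7, -1.1, 4.2]
gripper_width: 12.8
gripper_force: 30.0
```

Against the back stop. I'll release, lift and back off for a last look.

Emit:
jog_arm:
  targets:
    - {"ax":0,"ay":0,"az":0,"tx":0,"ty":0,"tz":0,"fingers":0.3}
    - {"ax":0,"ay":0,"az":0,"tx":0,"ty":0,"tz":0,"fingers":0.3}
    - {"ax":0,"ay":0,"az":0,"tx":0,"ty":0,"tz":0,"fingers":0.3}
    - {"ax":0,"ay":0,"az":0,"tx":0,"ty":0,"tz":-0.005,"fingers":0.3}
    - {"ax":0,"ay":0,"az":0,"tx":0,"ty":0,"tz":-0.03,"fingers":0.3}
    - {"ax":0,"ay":0,"az":0,"tx":0,"ty":0,"tz":-0.045,"fingers":0.3}
    - {"ax":0,"ay":0,"az":0,"tx":0,"ty":0,"tz":-0.045,"fingers":0.3}
    - {"ax":0,"ay":0,"az":0,"tx":0,"ty":0,"tz":-0.03,"fingers":0.3}

```text
time_s: 42.75
position: [576.5, 128.4, 195.1]
eef_rot: [3.139, 0.001, 0.097]
force: [0.7, -0.3, 0.9]
gripper_width: 26.2
gripper_force: 0.0
```

Emit:
jog_arm:
  targets:
    - {"ax":0,"ay":0,"az":0,"tx":-0.01,"ty":0.03,"tz":0,"fingers":0.3}
    - {"ax":0,"ay":0,"az":0,"tx":-0.015,"ty":0.045,"tz":0,"fingers":0.3}
    - {"ax":0,"ay":0,"az":0,"tx":-0.015,"ty":0.045,"tz":0,"fingers":0.3}
    - {"ax":0,"ay":0,"az":0,"tx":-0.015,"ty":0.045,"tz":0,"fingers":0.3}
    - {"ax":0,"ay":0,"az":0,"tx":-0.015,"ty":0.045,"tz":0,"fingers":0.3}
    - {"ax":0,"ay":0,"az":0,"tx":-0.01,"ty":0.045,"tz":0,"fingers":0.3}
    - {"ax":0,"ay":0,"az":0,"tx":0,"ty":0.045,"tz":0,"fingers":0.3}
    - {"ax":0,"ay":0,"az":0,"tx":0,"ty":0.03,"tz":0,"fingers":0.3}
    - {"ax":0,"ay":0,"az":0,"tx":0,"ty":0,"tz":0,"fingers":0.3}

```text
time_s: 43.65
position: [528.6, -212.6, 193.3]
eef_rot: [3.136, 0.003, 0.092]
force: [-0.1, 0.6, 0.3]
gripper_width: 26.0
gripper_force: 0.0
```

Run:
```python
from h import *
p,m=look("top",1); cv2.imwrite("pics/done3.png",ortho("top",p,543.8,203.7,RY,41.5,400,280,2))
for q in("beaker","vial","timer"): print(q,[(round(k["score"],2),np.round(k["uv"],1)) for k in eyes.spot_point("top",q)[:1]])
```

```text
beaker [(0.39, array([103.9, 223.3]))]
vial []
timer [(0.88, array([257.6, 184.4]))]
```

View pics/done3.png

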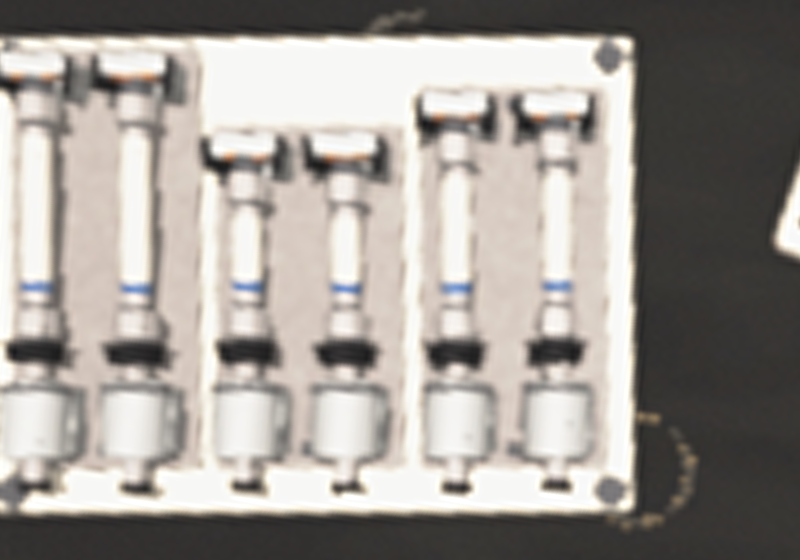

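All three columns are home. Every cap sits at v≈352 and every band at v≈287, level with the fixed neighbours. The beaker and vial are only hidden by the arm, which never went near them.

```bash
python3 -c "
from h import *
print(env.finish_job())"
```

```text
the job is handed in; nothing more can be done
None
```

The short, long and middle columns are each sealed between cap and back stop in the free place of their own row, and the job was handed in at about 44 s; the beaker and vial were hidden by the arm in the last picture, so I did not re-check where they stand.

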